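Pack the spare bead jars, cover the case and clamp it

TASK

Put every small capped jar still standing on the desk (the same kind as those already in the case) upright into an empty pocket of the wooden case, one jar to a pocket, leaving the jars that are already in the case and everything else on the desk where they are. Then lift the grey hood by its handle, lower it gently over the jars until it is fully seated on the base board, and finally swing both clamps right down over the hood.

Things in the scene. Friction and masses are not known exactly. Their poses are not given: they have to be found in the camera images.
- case: fixed case: base board 250 (x) x 214 (y) x 8 mm; on it a grid 208 x 132 mm of 3 x 2 pockets, each 64 x 60 mm inside, walls 4 mm thick and 34 mm above the board (the floor). Pocket centres (x, y mm): 0 (-68, 32), 1 (0, 32), 2 (68, 32), 3 (-68, -32), 4 (0, -32), 5 (68, -32). A clamp amid each long side. Origin: centre of the underside; x along the long side
- hood: loose grey hood, open below, 224 (x) x 148 (y) x 74 mm outside, walls and top 4 mm, about 0.35 kg, starts mouth down on the desk. It goes over the pocket grid, either way round, with 4 mm play each side, until its rim stands on the base board (8 mm above the case's origin). Origin: centre of the mouth; x along its long side, z up
- hood_handle (a point): middle of the hood's bow handle: 12 mm round steel bar along hood x, straight for 90 mm, bar axis 112 mm above the rim and 38 mm above the hood's top
- clamp_left (a joint): angle of the hold-down clamp arm on the case's +y side, hinged about the case's x. 0: down, level, pointing to the middle of the case, its foot 1 mm above the seated hood; 1.57: upright; starts leaning outward (1.75 to 2.15; stop at 2.3). Friction (about 1.5 N at the ball) keeps it where it is left; push it from its outer side, over and down
- clamp_left_hinge (a point): hinge of that clamp, on the arm's centre line: y 96 mm, 92 mm above the case's origin, between two steel cheeks 14 mm deep (y) and up to 8 mm above the axis. Arm: steel bar 14 mm wide (x), 10 mm thick, 58 mm long, a rubber foot under its end
- clamp_left_tip (a point): centre of the 18 mm black ball at the end of that clamp's arm, 58 mm from the hinge
- clamp_right (a joint): angle of the hold-down clamp arm on the case's -y side, hinged about the case's x. 0: down, level, pointing to the middle of the case, its foot 1 mm above the seated hood; 1.57: upright; starts leaning outward (1.75 to 2.15; stop at 2.3). Friction (about 1.5 N at the ball) keeps it where it is left; push it from its outer side, over and down
- clamp_right_hinge (a point): hinge of that clamp, on the arm's centre line: y -96 mm, 92 mm above the case's origin, between two steel cheeks 14 mm deep (y) and up to 8 mm above the axis. Arm: steel bar 14 mm wide (x), 10 mm thick, 58 mm long, a rubber foot under its end
- clamp_right_tip (a point): centre of the 18 mm black ball at the end of that clamp's arm, 58 mm from the hinge
- spare0: spare jar on the desk (may be absent): upright round white jar with a grey metal cap, 38 mm in diameter (cap 35 mm), 58 mm tall, about 0.07 kg, heavy at the foot; origin at the centre of its underside, z up; grip it round the white part, 20 to 42 mm above its underside
- spare1: spare jar on the desk (may be absent): upright round white jar with a grey metal cap, 38 mm in diameter (cap 35 mm), 58 mm tall, about 0.07 kg, heavy at the foot; origin at the centre of its underside, z up; grip it round the white part, 20 to 42 mm above its underside
- spare2: spare jar on the desk (may be absent): upright round white jar with a grey metal cap, 38 mm in diameter (cap 35 mm), 58 mm tall, about 0.07 kg, heavy at the foot; origin at the centre of its underside, z up; grip it round the white part, 20 to 42 mm above its underside
- spare3: spare jar on the desk (may be absent): upright round white jar with a grey metal cap, 38 mm in diameter (cap 35 mm), 58 mm tall, about 0.07 kg, heavy at the foot; origin at the centre of its underside, z up; grip it round the white part, 20 to 42 mm above its underside
- stored0: jar already in pocket 0 (may be absent, then that pocket is empty), the same as the spare jars, standing up to 4 mm off its pocket's centre
- stored1: jar already in pocket 1 (may be absent, then that pocket is empty), the same as the spare jars, standing up to 4 mm off its pocket's centre
- stored2: jar already in pocket 2 (may be absent, then that pocket is empty), the same as the spare jars, standing up to 4 mm off its pocket's centre
- stored3: jar already in pocket 3 (may be absent, then that pocket is empty), the same as the spare jars, standing up to 4 mm off its pocket's centre
- stored4: jar already in pocket 4 (may be absent, then that pocket is empty), the same as the spare jars, standing up to 4 mm off its pocket's centre
- stored5: jar already in pocket 5 (may be absent, then that pocket is empty), the same as the spare jars, standing up to 4 mm off its pocket's centre
- glue: bystander: slim white bottle, 30 mm in diameter, 80 mm tall, origin under its centre
- tape: bystander: flat grey roll, 48 mm in diameter, 18 mm high, origin under its centre
- mug: bystander: white mug, 80 mm in diameter, 95 mm tall, origin under its centre
- glaze: bystander: big white tub with blue label, 76 mm in diameter, 85 mm tall, origin under its centre
- phone: bystander: black handset, 150 x 48 x 22 mm, origin under its centre
Not all that is in view belongs to the job. Leave any purple look-alike of the spare1 alone.

How it is judged:
By the outcome, as a careful person would: the job done as asked, in the order asked, and still so for the second after the job is handed in, with the robot touching nothing.
Of stored0, stored1, stored2, stored3, stored4, stored5 only 1 to 2 are there at a start; the rules pass over those that are not, and their reading is None.
Of spare0, spare1, spare2, spare3 only 3 to 4 are there at a start; the rules pass over those that are not, and their reading is None.
At some moment in a run one of spare0, spare1, spare2, spare3 may be knocked a few centimetres aside while the robot is not near it.
It also fails if it takes over 210 s, if anything falls off the work surface, if the arm or the gripper's body presses on something with over 40 N, if the wrist force passes 120 N, or if a joint passes its speed limit or range.

ROBOT

A 6-joint arm with a two-finger parallel gripper is mounted at the origin on the work surface. World frame = base frame: x ahead of the robot, y to its left, z up, the work surface at z = 0. Lengths are in m, angles in rad, forces in N, time in s.
With the tool pointing down it reaches from about 0.35 to 0.775 m from the base axis. Payload 7.3 kg.
Tool frame: the origin (TCP) lies midway between the tips of the shut fingers; the grasp point (between the pads) lies 19 mm behind it (tcp_to_grasp is the distance from the TCP to the grasp point, in m); z points along the fingers, y is the line along which they close (so a half turn about z gives the same grasp; the last joint's range is limited). The gripper opens to 92 mm and grips with 3 to 60 N. Pads are 19 mm wide; open, the fingers measure 130 mm over their backs; the gripper's body (75 mm by 190 mm) begins 47 mm behind the grasp point.
Start: joints at [1.11, 0.342, 1.524, -0, 1.275, -0.146], TCP at [0.163, 0.499, 0.193] pointing down, gripper open.
Joint ranges: [-2.53, 2.53], [-0.77, 2.02], [0.04, 2.7], [-1, 4.14], [0.28, 2.66], [-3.11, 3.11]. Speed limits (rad/s): [2.57, 2.57, 3.14, 3.14, 3.14, 3.14].

INTERFACE

Orientations are given as [roll, pitch, yaw] about the fixed x, y, z axes, in that order (R = Rz(yaw) Ry(pitch) Rx(roll)).
In Python, from cell import observe, read_camera, calibration, hand_in, tcp_to_grasp gives the robot as it stands.
- The arm moves only by the tool send_rows, never from a script. Its argument "targets" is a list of rows, each a list of 5 numbers: the opening, from 0 (shut) to 1 (fully open), then the shift along the world's x, y, z in m, then the turn about the world's z in rad. A call has 1 to 5 rows; each row shifts and turns the commanded pose from where the row before left it; what a row does not reach is not made up. A row lasts 1/10 s, in which the tool goes at most 50 mm and 8.59 degrees, less where a joint would pass 70% of its speed; a pose out of reach is approached as far as the arm can. A call is refused whole if a number of a shift passes 0.05 or a number of a turn 0.15, either way. A call with a gripper value outside its range is refused whole. The fingers move at their own pace and stop on an object; "grip_force" is the grip in N (left out, the last holds). Time passes only in rows, so rows that do not move let the fingers close. It gives the time, the measured TCP pose, the force, the opening and the grip force at its end, in the units of the state.
- observe(): the state, without advancing time (a new reading comes with each control period).
- read_camera(name): name is "side" or "top" or "wrist"; returns (picture, depth): 480x640x3 uint8, red, green, blue; 480x640 float32, m along the optical axis (not along the pixel's ray), 0 where there is no reading.
- calibration(name): a dict with "intrinsics" (3x3 intrinsics, pixels), "k1" (the pictures are not rectified: a ray, as slopes to the right and down, at radius r is drawn at 1 + k1 r^2 times it, then the intrinsics apply), "world_to_cam" (4x4, takes a point from world to camera coordinates); the wrist camera has in their place "hand_eye" (4x4, takes a point from camera to tool coordinates, whose origin is the TCP and whose axes are the flange's). Camera axes: x right, y up, looking along -z (the intrinsics and any distortion apply to the point x, -y, -z); pixel columns grow to the right and rows downward; lengths in m; the calibration is good to about 2 mm. A picture is of the moment at which its call begins: read the wrist's pose just before it. calibration takes no time and is no camera call.
- hand_in(): hands the job in; it is judged then, once.
The state is a dict: "time": time; "qpos": joint angles; "qvel": joint speeds; "joint_efforts": joint torques, N m; "tool_pos": TCP position; "tool_rot": TCP orientation; "contact_force": force on the tool from outside, world axes, zero at the start; "torque": the same for the moment, N m; "opening": finger opening in m; "grip_force": force on a finger pad.
Only numpy, scipy, OpenCV 4.12 (cv2) and the standard library are available. Lean on these libraries where they do the work, as an engineer would, in place of code of your own. Each camera call takes 0.05 s, during which the arm holds its last target. There are 200 camera calls.

## Working session

There is one attempt and no reset: what is moved stays moved. The work goes in short steps, Python scripts to look and compute and a tool call to move; the robot and the scene stay as the last step left them, time stands still between calls to the robot, and variables do not carry over. Pictures are saved under pics/ and viewed, at most 14 in all, crops included, and the job is handed in when it is done.

Besides the shell and the picture viewer there is one more tool, called by a JSON object that holds its "fn" and its "kwargs", one argument or row to a line. send_rows: Moves the arm, as the interface text tells. Its arguments: {"type":"object","properties":{"targets":{"type":"array","items":{"type":"array","items":{"type":"number"}}},"grip_force":{"type":"number"}},"required":["targets"]}

```bash
mkdir -p pics; ls; python3 - <<'E'
from cell import *
import cv2,numpy as np
np.set_printoptions(precision=4,suppress=True)
print(observe(),tcp_to_grasp)
for n in("top","side","wrist"):
    p,d=read_camera(n); np.savez(f"{n}0.npz",p=p,d=d); cv2.imwrite(f"pics/{n}0.png",p[:,:,::-1]); print(n,calibration(n))
E
```

```text
pics
{'time': 0.0, 'qpos': array([ 1.11  ,  0.3427,  1.525 , -0.    ,  1.2754, -0.146 ]), 'qvel': array([-0.0005,  0.0002, -0.0006, -0.0015,  0.0009, -0.001 ]), 'joint_efforts': array([ -0.0012, -43.1252, -24.4217,   0.0717,   0.0561,  -0.0002]), 'tool_pos': array([0.1623, 0.4988, 0.1923]), 'tool_rot': array([-3.1401, -0.0002,  2.8268]), 'contact_force': array([-0.2873,  0.6466,  0.5383]), 'torque': array([0.0316, 0.0249, 0.0347]), 'grip_force': 0.0, 'opening': 0.09187867105536832} 0.0188
top {'intrinsics': array([[439.0297,   0.    , 319.0855],
       [  0.    , 439.0297, 241.2908],
       [  0.    ,   0.    ,   1.    ]]), 'k1': -0.006813577188730756, 'world_to_cam': array([[ 0.0014, -0.9999, -0.0123,  0.0422],
       [ 0.9909, -0.0002,  0.1343, -0.5472],
       [-0.1343, -0.0123,  0.9909, -1.1463],
       [ 0.    ,  0.    ,  0.    ,  1.    ]])}
side {'intrinsics': array([[482.9392,   0.    , 321.8586],
       [  0.    , 482.9392, 240.4684],
       [  0.    ,   0.    ,   1.    ]]), 'k1': 0.035570279608900905, 'world_to_cam': array([[ 0.9857, -0.1675,  0.0179, -0.5274],
       [ 0.0806,  0.5622,  0.8231, -0.1512],
       [-0.148 , -0.8099,  0.5676, -0.9237],
       [ 0.    ,  0.    ,  0.    ,  1.    ]])}
wrist {'intrinsics': array([[408.9674,   0.    , 318.6911],
       [  0.    , 408.9674, 240.9219],
       [  0.    ,   0.    ,   1.    ]]), 'k1': -0.025090568094557345, 'hand_eye': array([[ 0.0006,  0.9623,  0.2718,  0.0736],
       [ 1.    , -0.0004, -0.0008,  0.0005],
       [-0.0006,  0.2718, -0.9623, -0.1928],
       [ 0.    ,  0.    ,  0.    ,  1.    ]])}
```

View pics/top0.png

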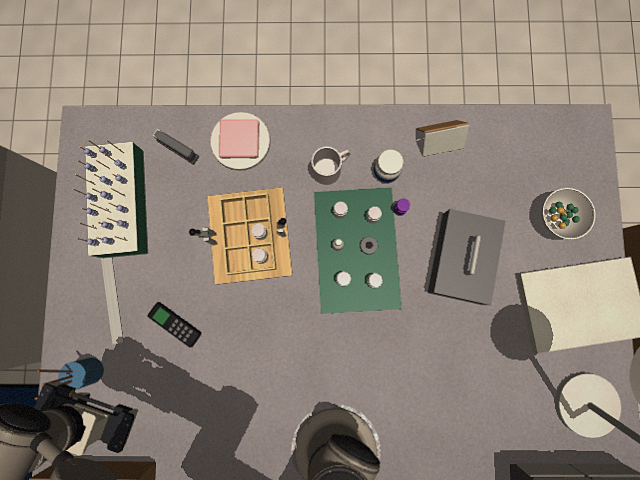

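View pics/side0.png

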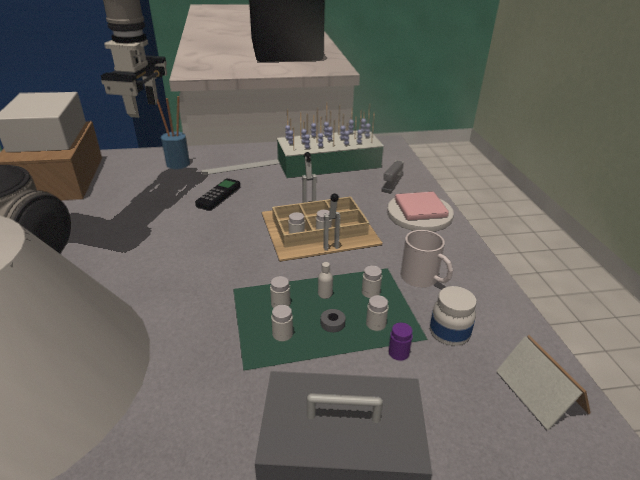

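Top view: the four white capped jars are at (340,208), (374,213), (344,279) and (375,281). Possible confusions are the glue (338,244), the tape (369,245), the purple look-alike (402,207) and the glaze tub (390,164). The stored jars are at (260,231) and (260,256), the hood at (467,256), and the clamps at (200,233) and (282,225).

```bash
cat > h.py <<'E'
import numpy as np,cv2
from cell import *
from scipy.spatial.transform import Rotation as Rn
np.set_printoptions(precision=4,suppress=True)
def c2w(n,st=None):
    c=calibration(n)
    if n!="wrist": return c,np.linalg.inv(c["world_to_cam"])
    st=st or observe(); T=np.eye(4); T[:3,:3]=Rn.from_euler("xyz",st["tool_rot"]).as_matrix(); T[:3,3]=st["tool_pos"]
    return c,T@c["hand_eye"]
def rays(n,uv,st=None):
    c,T=c2w(n,st); K=c["intrinsics"]; uv=np.asarray(uv,float).reshape(-1,2)
    q=(uv-[K[0,2],K[1,2]])/[K[0,0],K[1,1]]; s=q.copy()
    for _ in range(8): s=q/(1+c["k1"]*(s**2).sum(1,keepdims=True))
    d=np.c_[s[:,0],-s[:,1],-np.ones(len(s))]
    return T[:3,3],d@T[:3,:3].T      # point = o + depth*dir
def plane(n,uv,z,st=None):
    o,d=rays(n,uv,st); return o+d*((z-o[2])/d[:,2])[:,None]
def cloud(n,d,st=None):
    v,u=np.mgrid[:480,:640]; o,r=rays(n,np.c_[u.ravel(),v.ravel()],st)
    P=(o+r*d.ravel()[:,None]).reshape(480,640,3); P[d==0]=np.nan; return P
def pix(n,P,st=None):
    c,T=c2w(n,st); q=np.c_[np.atleast_2d(P),np.ones(len(np.atleast_2d(P)))]@np.linalg.inv(T).T
    s=np.c_[q[:,0],-q[:,1]]/-q[:,2:3]; s=s*(1+c["k1"]*(s**2).sum(1,keepdims=True)); K=c["intrinsics"]
    return s*[K[0,0],K[1,1]]+[K[0,2],K[1,2]]
def blobs(m,amin=30):
    k,l,s,c=cv2.connectedComponentsWithStats(m.astype(np.uint8)); return [(c[i],s[i],l==i) for i in range(1,k) if s[i,4]>=amin]
def tri(n1,p1,n2,p2,st=None):
    (o1,d1),(o2,d2)=rays(n1,p1,st),rays(n2,p2,st); A=np.c_[d1[0],-d2[0]]; t=np.linalg.lstsq(A,o2-o1,rcond=None)[0]
    a,b=o1+d1[0]*t[0],o2+d2[0]*t[1]; return (a+b)/2,np.linalg.norm(a-b)
E
python3 - <<'E'
from h import *
z=np.load("top0.npz");p,d=z["p"],z["d"];P=cloud("top",d);Z=P[...,2]
roi=np.zeros_like(Z,bool);roi[115:320,180:520]=1
print("desk z",np.nanmedian(Z[roi&(Z<.02)]))
print("caps")
for c,s,m in blobs(roi&(Z>.05)&(Z<.068),15): 
    ctr=plane("top",[c],.058)[0]; print(c.round(1),s[2:],np.nanmedian(Z[m]).round(4),ctr,p[m].mean(0).round())
m=(roi&(Z>.069)&(Z<.085));m[:,:420]=0
for c,s,mm in blobs(m,500):
    cn=max(cv2.findContours(mm.astype(np.uint8),0,2)[0],key=cv2.contourArea)[:,0]
    W=plane("top",cn,.074)[:,:2]; print("hood",c,cv2.minAreaRect((W*1000).astype(np.float32)),np.nanmedian(Z[mm]))
m=roi&(Z>.095);m[:,:430]=0
for c,s,mm in blobs(m,20): 
    v,u=np.nonzero(mm);W=plane("top",np.c_[u,v],.116)[:,:2]; print("handle",c,W.mean(0),cv2.minAreaRect((W*1000).astype(np.float32)),np.nanmax(Z[mm]))
# wood board
hsv=cv2.cvtColor(p,cv2.COLOR_RGB2HSV); w=(hsv[...,0]>8)&(hsv[...,0]<28)&(hsv[...,1]>80)&roi; w[:,320:]=0
mm=cv2.morphologyEx(w.astype(np.uint8),cv2.MORPH_CLOSE,np.ones((5,5)))
for c,s,m in blobs(mm,1000):
    cn=max(cv2.findContours(m.astype(np.uint8),0,2)[0],key=cv2.contourArea)[:,0]
    print("board",c,s,cv2.minAreaRect((plane("top",cn,.008)[:,:2]*1000).astype(np.float32)))
m=(Z>.034)&(Z<.05)&w
for c,s,mm in blobs(m,300):
    v,u=np.nonzero(mm);W=plane("top",np.c_[u,v],.042)[:,:2]; print("grid",s,cv2.minAreaRect((W*1000).astype(np.float32)),np.nanmedian(Z[mm]))
m=roi&(Z>.09);m[:,310:]=0
for c,s,mm in blobs(m,8): print("clamp",c,s,np.nanmax(Z[mm]),np.nanmean(P[mm],0))
cr=cv2.resize(p[180:300,180:420],None,fx=3,fy=3,interpolation=3)
sd=np.load("side0.npz")["p"][140:360,220:440]; sd=cv2.resize(sd,(400,400)); 
cv2.imwrite("pics/crop1.png",np.vstack([cr,np.zeros((200,720,3),np.uint8)])[:380,:,::-1])
E
```

```text
desk z 0.00016423620705852127
caps
[453.5 123.9] [26  5 34] 0.0592 [ 0.8688 -0.3257  0.058 ] [90. 64. 38.]
[429.8 128.6] [18  5 25] 0.0566 [ 0.8556 -0.2605  0.058 ] [90. 64. 39.]
[445.9 134.6] [ 43  15 242] 0.0588 [ 0.8384 -0.3037  0.058 ] [159. 151. 131.]
[185.4 150.5] [ 13  15 126] 0.0572 [0.7952 0.4087 0.058 ] [92. 87. 83.]
[326.5 154.8] [26 12 56] 0.0574 [0.782  0.0225 0.058 ] [85. 76. 70.]
[385.8 171.7] [ 28  24 135] 0.058 [ 0.734  -0.1378  0.058 ] [129. 119. 107.]
[326.6 176.6] [27 11 47] 0.0586 [0.7207 0.0223 0.058 ] [88. 78. 72.]
[403.3 204.8] [ 13  13 131] 0.0573 [ 0.6427 -0.1826  0.058 ] [129.  64. 144.]
[340.8 207.9] [ 13  13 134] 0.0577 [ 0.6345 -0.0156  0.058 ] [211. 195. 183.]
[374.8 212.8] [ 13  13 134] 0.0573 [ 0.6211 -0.1063  0.058 ] [213. 196. 185.]
[440.7 249.9] [ 17  78 130] 0.0588 [ 0.5213 -0.2781  0.058 ] [46. 43. 41.]
[258.4 230.6] [ 14  14 139] 0.0649 [0.5731 0.2038 0.058 ] [200. 186. 174.]
[338.5 243.8] [10 10 46] 0.0543 [ 0.5378 -0.0091  0.058 ] [149. 138. 123.]
[259.4 255.1] [ 15  15 141] 0.0645 [0.5077 0.1997 0.058 ] [200. 186. 174.]
[343.8 278.2] [ 13  13
[... 232 characters left out ...]
8564453), 77.41740417480469) 0.07341367725191073
handle [474.0095 254.8095] [ 0.5025 -0.3452] ((503.16778564453125, -343.8818054199219), (16.44585418701172, 101.91313171386719), 77.01629638671875) 0.1225546410481757
board [248.0454 235.1908] [ 207  187   85   97 6405] ((569.599853515625, 238.41366577148438), (249.8710479736328, 214.6251983642578), 6.828194618225098)
grid [220 193  56  82 772] ((569.2061767578125, 237.16207885742188), (208.9644317626953, 132.8713836669922), 6.8522562980651855) 0.041018307831904854
clamp [281.3125 224.2917] [277 218  10  15  96] 0.15854451699198258 [0.5773 0.1359 0.1298]
clamp [200.4136 233.321 ] [189 228  21  14 162] 0.15899926218224913 [0.5558 0.3396 0.123 ]
```

View pics/crop1.png

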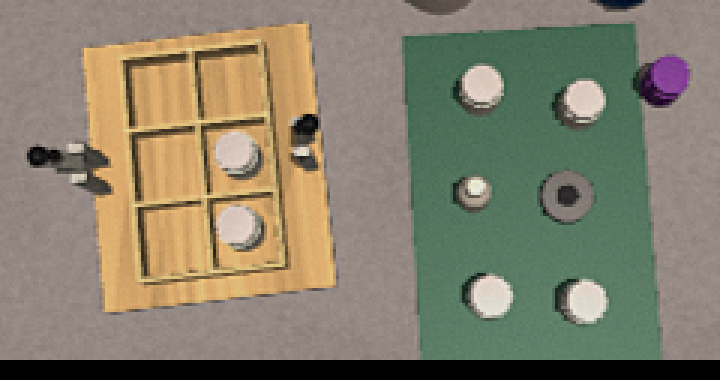

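Crop: four white-capped jars at crop px (481,87), (582,102), (489,296), (584,300). The glue is slim, the tape is flat and the purple jar is excluded. Pockets 3 and 4 are filled; 0, 1, 2 and 5 are empty. The measured sizes match the sheet (hood 148x225, board 250x215, cap z about 0.058). I'll move towards the near jar now.

{"fn": "send_rows", "kwargs": {
  "targets": [
    [0.7,0.022,-0.04,0,-0.0875],
    [0.7,0.022,-0.04,0,-0.0875],
    [0.7,0.022,-0.04,0,-0.0875],
    [0.7,0.022,-0.04,0,-0.0875],
    [0.7,0.022,-0.04,0,-0.0875]
  ],
  "grip_force": 15
}}

```text
time: 0.65
tool_pos: [0.2729, 0.2976, 0.1929]
tool_rot: [3.142, 0.0, 2.386]
contact_force: [0.4, 0.6, -0.5]
opening: 0.0647
grip_force: 0.0
```

{"fn": "send_rows", "kwargs": {
  "targets": [
    [0.7,0.022,-0.04,0,-0.0875],
    [0.7,0.022,-0.04,0,-0.0875],
    [0.7,0.022,-0.04,0,-0.0875],
    [0.7,0.022,-0.04,0,-0.0875],
    [0.7,0.022,-0.04,0,-0.0875]
  ]
}}

```text
time: 1.15
tool_pos: [0.383, 0.0974, 0.1931]
tool_rot: [3.141, -0.0, 1.948]
contact_force: [1.3, 0.2, 0.2]
opening: 0.0641
grip_force: 0.0
```

{"fn": "send_rows", "kwargs": {
  "targets": [
    [0.7,0.022,-0.04,0,-0.0875],
    [0.7,0.022,-0.04,0,-0.0875],
    [0.7,0.022,-0.04,0,-0.0875],
    [0.7,0,0,0,0],
    [0.7,0,0,0,0]
  ]
}}

```text
time: 1.65
tool_pos: [0.4482, -0.0213, 0.1925]
tool_rot: [-3.14, -0.001, 1.688]
contact_force: [0.1, -0.5, 0.0]
opening: 0.0644
grip_force: 0.0
```

```bash
python3 - <<'E'
from h import *
s=observe(); print(s["time"],s["tool_pos"],s["tool_rot"],s["opening"],s["qpos"])
p,d=read_camera("wrist"); cv2.imwrite("pics/w1.png",p[:,:,::-1])
P=cloud("wrist",d,s);Z=P[...,2]
print(np.isfinite(Z).mean())
for c,b,m in blobs((Z>.05)&(Z<.066),100): print(c.round(1),b[2:],np.nanmedian(Z[m]),plane("wrist",[c],.058,s)[0],p[m].mean(0).round())
print(pix("wrist",[[.447,-.0225,.058]],s))
E
```

```text
1.65 [ 0.4482 -0.0213  0.1925] [-3.1403 -0.0008  1.6877] 0.06436359742468094 [-0.2188  0.2036  1.7188  0.0003  1.2207 -0.3358]
0.9959537760416667
[503.3  22. ] [ 18  26 232] 0.05808985136876507 [0.5645 0.1413 0.058 ] [103.  92.  75.]
[538.4  24.7] [ 20  18 197] 0.05857778136308617 [0.5907 0.1429 0.058 ] [92. 83. 66.]
[317.1 216. ] [  43   43 1419] 0.05885339696448433 [ 0.4464 -0.0186  0.058 ] [177. 172. 160.]
[426.4 209.3] [ 34  33 540] 0.0555154845938815 [ 0.5342 -0.0026  0.058 ] [127. 123. 104.]
[540.8 233.9] [  46   42 1447] 0.058841686175896024 [ 0.6332 -0.0117  0.058 ] [224. 218. 207.]
[300.9 307.4] [  40   40 1244] 0.058783906178016654 [ 0.4418 -0.1011  0.058 ] [232. 227. 217.]
[[317.2748 220.7054]]
```

View pics/w1.png

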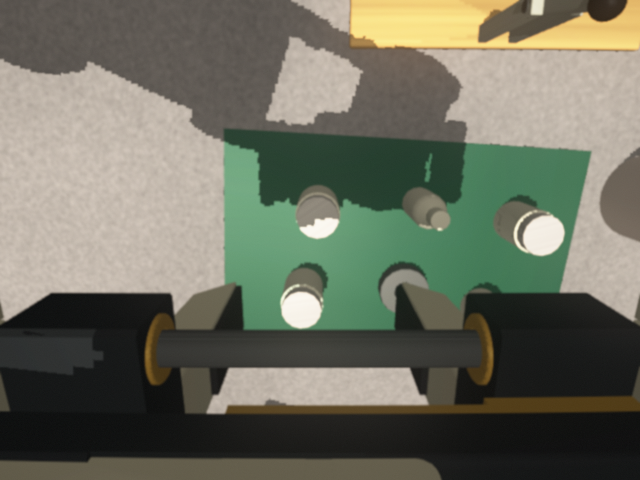

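The wrist view shows jar C's cap at (317,216), the glue at (426,209) between the fingers' far side, D at (301,307) and A at (541,234). Wrist and top agree within 4 mm, so I'll use the mean. Next I grasp C.

{"fn": "send_rows", "kwargs": {
  "targets": [
    [0.7,-0.001,0.001,-0.04,0],
    [0.7,0,0,-0.04,0],
    [0.7,0,0,-0.04,0],
    [0.7,0,0,-0.03,0],
    [0.7,0,0,-0.015,0]
  ]
}}

```text
time: 2.2
tool_pos: [0.4452, -0.0178, 0.0259]
tool_rot: [-3.138, -0.002, 1.692]
contact_force: [0.5, 0.5, 0.4]
opening: 0.0645
grip_force: 0.0
```

{"fn": "send_rows", "kwargs": {
  "targets": [
    [0.3,0,0,0,0],
    [0.3,0,0,0,0],
    [0.3,0,0,0,0],
    [0.3,0,0,0,0],
    [0.3,0,0,0,0]
  ]
}}

```text
time: 2.7
tool_pos: [0.448, -0.0198, 0.0288]
tool_rot: [3.14, 0.001, 1.69]
contact_force: [0.8, 0.4, 0.7]
opening: 0.0297
grip_force: 0.0
```

```bash
python3 - <<'E'
from h import *
s=observe(); print(s["opening"],s["grip_force"])
a,_=read_camera("wrist"); b,_=read_camera("side")
b=cv2.resize(b[230:400,180:420],None,fx=1.67,fy=1.67,interpolation=3)
cv2.imwrite("pics/w2.png",np.hstack([a[:,160:480][:284],b[:284]])[:,:,::-1])
E
```

```text
0.029672772485358642 0.0
```

View pics/w2.png

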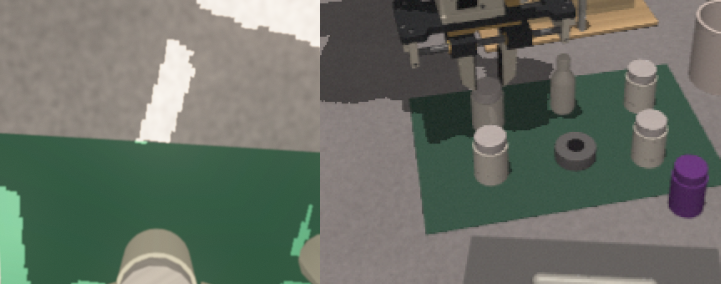

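The side view shows C upright with the fingers behind it. I need C's position now relative to the tool.

```bash
cat > jars.py <<'E'
from h import *
import sys
for n in sys.argv[1:]:
    s=observe(); p,d=read_camera(n); P=cloud(n,d,s);Z=P[...,2]; print(n,s["tool_pos"],s["tool_rot"],s["opening"])
    for c,b,m in blobs((Z>.051)&(Z<.069),60):
        q=plane(n,[c],.058,s)[0]
        if .38<q[0]<.68 and -.2<q[1]<.3 and b[2]<2*b[3]: print(c.round(1),b[2:],np.nanmedian(Z[m]).round(4),q,p[m].mean(0).round())
E
python3 jars.py wrist top side
```

```text
wrist [ 0.4478 -0.0198  0.0285] [3.1406 0.0003 1.6893] 0.028419922656039123
[317.5 296.1] [ 112   71 4558] 0.059 [ 0.4469 -0.0168  0.058 ] [186. 177. 163.]
[525.4 280.8] [  64   48 1665] 0.0567 [0.5348 0.0007 0.058 ] [183. 176. 152.]
top [ 0.4477 -0.0198  0.0284] [3.1409 0.0002 1.6892] 0.027657709808268195
[403.2 204.9] [ 13  13 133] 0.0574 [ 0.6424 -0.1825  0.058 ] [135.  68. 151.]
[340.8 207.8] [ 13  13 133] 0.0574 [ 0.6348 -0.0156  0.058 ] [221. 206. 194.]
[374.8 212.8] [ 13  13 134] 0.0572 [ 0.6209 -0.1062  0.058 ] [219. 205. 193.]
[258.5 230.4] [ 14  14 150] 0.0649 [0.5737 0.2035 0.058 ] [210. 196. 184.]
[259.5 255. ] [ 15  15 140] 0.0653 [0.5079 0.1995 0.058 ] [210. 197. 185.]
side [ 0.4477 -0.0199  0.0283] [3.141  0.0002 1.6892] 0.027103437742192735
[321.6 213. ] [13  8 71] 0.0661 [0.5707 0.219  0.058 ] [170. 158. 151.]
[296.2 217.6] [ 15  12 134] 0.0657 [0.5081 0.2066 0.058 ] [154. 144. 139.]
[372.  271.7] [ 17  14 189] 0.0579 [ 0.6329 -0.0182  0.058 ] [165. 154. 150.]
[324.7 274.7] [ 13  11 100] 0.0568 [ 0.5374 -0.0139  0.058 ] [114. 107. 100.]
[280.  282.5] [ 24  16 216] 0.0579 [ 0.4475 -0.0251  0.058 ] [94. 88. 85.]
[377.4 302.3] [ 18  15 226] 0.058 [ 0.6199 -0.1084  0.058 ] [168. 157. 152.]
[281.  312.2] [ 19  16 250] 0.0578 [ 0.4411 -0.1085  0.058 ] [168. 157. 152.]
[401.8 330.5] [ 22  18 290] 0.0581 [ 0.6428 -0.1848  0.058 ] [ 98.  55. 113.]
```

```bash
python3 - <<'E'
from h import *
s=observe(); t=s["tool_pos"]
a,da=read_camera("wrist"); b,db=read_camera("side")
print(s["opening"],"wrist tcp",pix("wrist",[t],s),"side tcp",pix("side",[t]))
Pw=cloud("side",db); 
uv=pix("side",[t])[0].astype(int); print(Pw[uv[1]-60:uv[1]+10:5,uv[0]].round(3)); print(Pw[uv[1]-30,uv[0]-30:uv[0]+30:4].round(3))
b=b.copy(); cv2.circle(b,tuple(int(x) for x in uv),1,(255,0,0),-1)
b=cv2.resize(b[170:340,200:360],None,fx=2.8,fy=2.8,interpolation=3)
cv2.imwrite("pics/w3.png",np.hstack([a[4:,100:440],b])[:,:,::-1])
E
```

```text
0.02775400740923663 wrist tcp [[318.7311 278.3658]] side tcp [[280.2754 292.4761]]
[[ 0.45  -0.042  0.187]
 [ 0.449 -0.045  0.178]
 [ 0.449 -0.043  0.166]
 [ 0.449 -0.042  0.154]
 [ 0.462  0.142  0.009]
 [ 0.461  0.125  0.008]
 [ 0.459  0.116  0.   ]
 [ 0.458  0.098  0.   ]
 [ 0.456  0.081 -0.   ]
 [ 0.449 -0.01   0.059]
 [ 0.447 -0.026  0.06 ]
 [ 0.446 -0.038  0.057]
 [ 0.446 -0.037  0.044]
 [ 0.445 -0.041  0.035]]
[[ 0.393  0.125  0.001]
 [ 0.402  0.123  0.002]
 [ 0.407 -0.062  0.14 ]
 [ 0.414 -0.062  0.139]
 [ 0.422 -0.061  0.137]
 [ 0.429 -0.06   0.136]
 [ 0.446  0.12  -0.001]
 [ 0.455  0.116  0.001]
 [ 0.464  0.113  0.002]
 [ 0.461 -0.02   0.102]
 [ 0.467 -0.03   0.109]
 [ 0.475 -0.029  0.108]
 [ 0.5    0.112 -0.001]
 [ 0.509  0.112 -0.002]
 [ 0.517  0.106  0.002]]
```

View pics/w3.png

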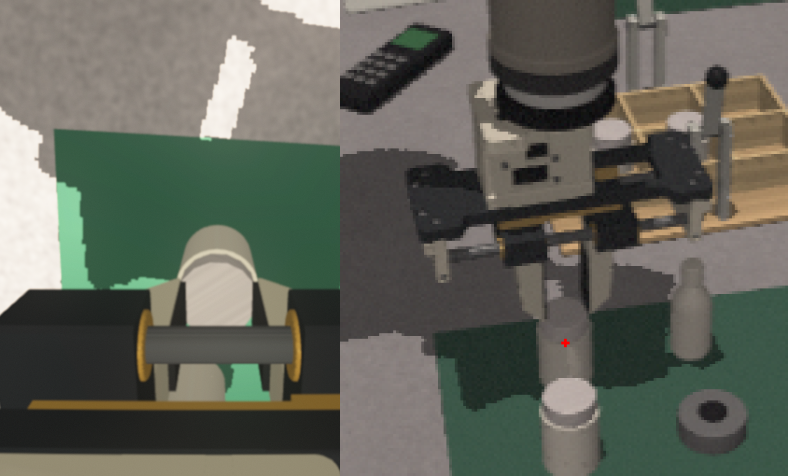

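```bash
python3 - <<'E'
from h import *
s=observe()
a,da=read_camera("wrist"); b,db=read_camera("side")
Pw=cloud("wrist",da,s); Ps=cloud("side",db)
print(s["tool_pos"],s["opening"])
for r in (284,288,292,296,302,310,340,380): print(r,[tuple(Pw[r,c].round(3)) for c in (262,268,275,280,360,372,378)])
print("side")
for r in (260,266,272,276,280,283,286): print(r,[tuple(Ps[r,c].round(3)) for c in (386,390,393,411,414,417)] if 0 else [tuple(Ps[r,c].round(3)) for c in (266,268,271,276,288,291,294,297)])
E
```

```text
[ 0.4475 -0.0198  0.028 ] 0.027445471421952087
284 [(np.float64(0.417), np.float64(-0.037), np.float64(0.002)), (np.float64(0.42), np.float64(-0.037), np.float64(0.002)), (np.float64(0.428), np.float64(-0.011), np.float64(0.064)), (np.float64(0.429), np.float64(-0.018), np.float64(0.045)), (np.float64(0.463), np.float64(-0.006), np.float64(0.066)), (np.float64(0.48), np.float64(-0.03), np.float64(0.001)), (np.float64(0.483), np.float64(-0.029), np.float64(0.002))]
288 [(np.float64(0.424), np.float64(-0.011), np.float64(0.07)), (np.float64(0.426), np.float64(-0.01), np.float64(0.071)), (np.float64(0.429), np.float64(-0.01), np.float64(0.07)), (np.float64(0.431), np.float64(-0.011), np.float64(0.066)), (np.float64(0.462), np.float64(-0.006), np.float64(0.07)), (np.float64(0.467), np.float64(-0.005), np.float64(0.07)), (np.float64(0.47), np.float64(-0.005), np.float64(0.069))]
292 [(np.float64(0.424), np.float64(-0.011), np.float64(0.073)), (np.float64(0.427), np.float64(-0.01), np.float64(0.074)), (np.float64(0.429), np.float64(-0.01), np.float64(0.073)), (np.float64(0.431), np.float64
[... 4958 characters left out ...]
0.463), np.float64(-0.027), np.float64(0.056)), (np.float64(0.476), np.float64(0.042), np.float64(-0.001)), (np.float64(0.482), np.float64(0.038), np.float64(0.001)), (np.float64(0.488), np.float64(0.039), np.float64(-0.001))]
286 [(np.float64(0.422), np.float64(0.037), np.float64(0.001)), (np.float64(0.426), np.float64(0.035), np.float64(0.002)), (np.float64(0.43), np.float64(-0.025), np.float64(0.051)), (np.float64(0.439), np.float64(-0.035), np.float64(0.059)), (np.float64(0.463), np.float64(-0.026), np.float64(0.048)), (np.float64(0.474), np.float64(0.03), np.float64(0.0)), (np.float64(0.48), np.float64(0.029), np.float64(-0.0)), (np.float64(0.487), np.float64(0.027), np.float64(0.001))]
```

The lower ~40 mm of the fingers are thin pads. At this height they closed at cap level without gripping, so the jar hasn't moved. I'll reopen, go down to the stated grip height (TCP about 0.012) and close again.

{"fn": "send_rows", "kwargs": {
  "targets": [
    [0.7,0,0,0,0],
    [0.7,0,0,0,0],
    [0.7,0,0,0,0],
    [0.7,0,0,0,0],
    [0.7,0,0,-0.016,0]
  ]
}}

```text
time: 3.65
tool_pos: [0.4491, -0.0201, 0.0132]
tool_rot: [3.138, 0.001, 1.689]
contact_force: [0.6, -0.1, -0.8]
opening: 0.062
grip_force: 0.0
```

{"fn": "send_rows", "kwargs": {
  "targets": [
    [0.3,0,0,0,0],
    [0.3,0,0,0,0],
    [0.3,0,0,0,0],
    [0.3,0,0,0,0],
    [0.3,0,0,0,0]
  ]
}}

```text
time: 4.15
tool_pos: [0.4478, -0.0198, 0.0124]
tool_rot: [3.141, 0.0, 1.689]
contact_force: [-0.0, -0.9, 1.1]
opening: 0.0345
grip_force: 15.0
```

{"fn": "send_rows", "kwargs": {
  "targets": [
    [0.3,0,0,0,0],
    [0.3,0,0,0,0]
  ]
}}

```text
time: 4.35
tool_pos: [0.4478, -0.0198, 0.0124]
tool_rot: [3.141, 0.0, 1.689]
contact_force: [-0.7, -0.3, 3.4]
opening: 0.0342
grip_force: 15.0
```

```bash
python3 jars.py wrist side
```

```text
wrist [ 0.4478 -0.0198  0.0124] [3.1409 0.0003 1.6893] 0.0342272925248796
[550.4 292.7] [  63   44 1532] 0.057 [0.5364 0.0022 0.058 ] [185. 178. 154.]
side [ 0.4478 -0.0199  0.0124] [3.1408 0.0003 1.6893] 0.034576580643579005
[321.  215.2] [ 13  14 110] 0.0654 [0.5675 0.209  0.058 ] [156. 145. 138.]
[298.  220.1] [ 13  13 113] 0.0616 [0.5109 0.1952 0.058 ] [138. 129. 125.]
[372.  271.7] [ 17  14 188] 0.058 [ 0.633  -0.0182  0.058 ] [165. 154. 150.]
[324.6 274.6] [14 11 97] 0.0561 [ 0.5373 -0.0137  0.058 ] [114. 107. 100.]
[377.5 302.4] [ 18  16 229] 0.0581 [ 0.6199 -0.1088  0.058 ] [167. 156. 151.]
[281.1 312.2] [ 19  16 247] 0.0579 [ 0.4413 -0.1083  0.058 ] [168. 157. 152.]
[402.  330.4] [ 21  18 286] 0.0582 [ 0.6431 -0.1847  0.058 ] [ 98.  55. 113.]
```

Gripped. I lift and carry to above pocket 0.

{"fn": "send_rows", "kwargs": {
  "targets": [
    [0.3,0,0,0.02,0],
    [0.3,0,0,0.04,0],
    [0.3,0,0,0.05,0],
    [0.3,0,0,0.05,0],
    [0.3,0.008,0.047,0,0]
  ]
}}

```text
time: 4.95
tool_pos: [0.4596, 0.0235, 0.1783]
tool_rot: [3.129, 0.005, 1.683]
contact_force: [1.4, 0.3, -0.3]
opening: 0.0342
grip_force: 15.0
```

{"fn": "send_rows", "kwargs": {
  "targets": [
    [0.3,0.008,0.047,0,0],
    [0.3,0.008,0.047,0,0],
    [0.3,0.008,0.047,0,0],
    [0.3,0.008,0.047,0,0],
    [0.3,0.01,0.048,0,0]
  ]
}}

```text
time: 5.45
tool_pos: [0.4971, 0.2651, 0.1716]
tool_rot: [-3.141, 0.0, 1.689]
contact_force: [1.6, -0.5, 0.4]
opening: 0.0344
grip_force: 15.0
```

{"fn": "send_rows", "kwargs": {
  "targets": [
    [0.3,0,0,0,0],
    [0.3,0,0,0,0]
  ]
}}

```text
time: 5.65
tool_pos: [0.4968, 0.264, 0.171]
tool_rot: [-3.14, 0.001, 1.692]
contact_force: [-0.5, 0.1, -0.3]
opening: 0.0344
grip_force: 15.0
```

```bash
python3 - <<'E'
from h import *
s=observe(); print(s["tool_pos"],s["tool_rot"],s["opening"],s["grip_force"])
a,da=read_camera("wrist"); cv2.imwrite("pics/w4.png",a[:,:,::-1])
b,_=read_camera("top"); cv2.imwrite("pics/t4.png",b[:,:,::-1])
P=cloud("wrist",da,s);Z=P[...,2]
m=(Z>.034)&(Z<.05)
C=np.array([.5693,.2375]);u=np.array([.9929,.1191]);v=np.array([-.1191,.9929])
Q=P[m][:,:2]-C; L=np.c_[Q@u,Q@v]
for lo,hi in((-.11,-.095),(-.045,-.025),(.025,.045),(.095,.115)):
    k=(L[:,0]>lo)&(L[:,0]<hi)&(abs(L[:,1])<.06); print("x wall",lo,hi,k.sum(),np.median(L[k,0]))
for lo,hi in((-.075,-.055),(-.01,.01),(.055,.075)):
    k=(L[:,1]>lo)&(L[:,1]<hi)&(abs(L[:,0])<.1); print("y wall",lo,hi,k.sum(),np.median(L[k,1]))
for c,bb,m in blobs((Z>.062)&(Z<.07),200): print(c,bb[2:],plane("wrist",[c],.066,s)[0])
E
```

```text
[0.4968 0.264  0.171 ] [-3.1398  0.0007  1.6918] 0.034399743491236735 14.989672601222992
x wall -0.11 -0.095 503 -0.10181410199119009
x wall -0.045 -0.025 678 -0.034388818997489454
x wall 0.025 0.045 967 0.032970115437258675
x wall 0.095 0.115 1092 0.10058321472839042
y wall -0.075 -0.055 0 nan
y wall -0.01 0.01 1632 0.0040511932327815265
y wall 0.055 0.075 1793 0.0671189230620187
  return _methods._mean(a, axis=axis, dtype=dtype,
  ret = ret.dtype.type(ret / rcount)
```

View pics/w4.png

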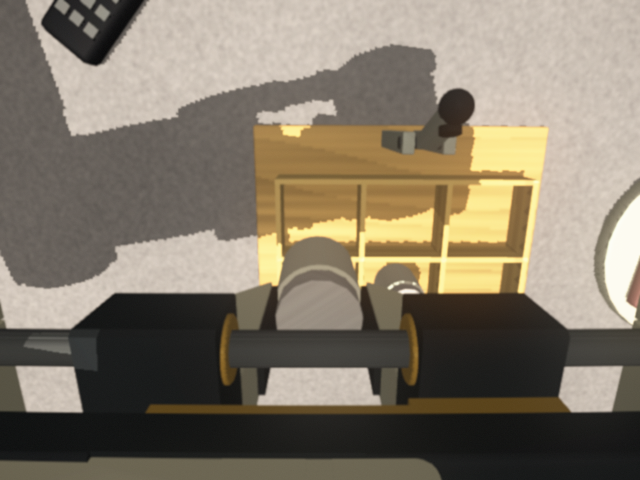

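The wrist view shows the jar held upright, pockets clear below, pocket 0 under the jar, and the clamp ball at (456,105) well away. I lower and release.

{"fn": "send_rows", "kwargs": {
  "targets": [
    [0.3,0.001,-0.001,-0.04,0],
    [0.3,0,0,-0.04,0],
    [0.3,0,0,-0.03,0],
    [0.3,0,0,0,0],
    [0.3,0,0,-0.02,0]
  ]
}}

```text
time: 6.25
tool_pos: [0.5007, 0.2618, 0.0446]
tool_rot: [3.137, -0.001, 1.688]
contact_force: [0.1, -0.4, 0.7]
opening: 0.0344
grip_force: 15.0
```

{"fn": "send_rows", "kwargs": {
  "targets": [
    [0.3,0,0,-0.01,0],
    [0.3,0,0,-0.005,0],
    [0.3,0,0,-0.004,0],
    [0.3,0,0,0,0],
    [0.3,0,0,0,0]
  ]
}}

```text
time: 6.75
tool_pos: [0.4989, 0.2624, 0.0237]
tool_rot: [3.141, -0.0, 1.689]
contact_force: [0.4, 0.8, -0.7]
opening: 0.0346
grip_force: 15.0
```

{"fn": "send_rows", "kwargs": {
  "targets": [
    [0.3,0,0,-0.002,0],
    [0.5,0,0,0,0],
    [0.5,0,0,0,0],
    [0.5,0,0,0,0],
    [0.5,0,0,0.01,0]
  ]
}}

```text
time: 7.25
tool_pos: [0.4977, 0.2619, 0.0304]
tool_rot: [-3.139, 0.001, 1.689]
contact_force: [0.2, 0.5, 0.7]
opening: 0.0458
grip_force: 0.0
```

{"fn": "send_rows", "kwargs": {
  "targets": [
    [0.5,0,0,0.03,0],
    [0.5,0,0,0.05,0],
    [0.5,0,0,0.05,0],
    [0.7,-0.007,-0.046,0.01,0],
    [0.7,-0.007,-0.046,0,0]
  ]
}}

```text
time: 7.75
tool_pos: [0.4859, 0.1703, 0.1746]
tool_rot: [3.134, -0.0, 1.692]
contact_force: [0.5, -1.1, -0.3]
opening: 0.0575
grip_force: 0.0
```

{"fn": "send_rows", "kwargs": {
  "targets": [
    [0.7,-0.007,-0.046,0,0],
    [0.7,-0.007,-0.046,0,0],
    [0.7,-0.007,-0.046,0,0],
    [0.7,-0.007,-0.046,0,0],
    [0.7,-0.007,-0.046,0,0]
  ]
}}

```text
time: 8.25
tool_pos: [0.4491, -0.0615, 0.1721]
tool_rot: [3.14, 0.001, 1.69]
contact_force: [1.1, -0.3, -0.2]
opening: 0.0643
grip_force: 0.0
```

{"fn": "send_rows", "kwargs": {
  "targets": [
    [0.7,-0.008,-0.044,0,0],
    [0.7,0,0,0,0],
    [0.7,0,0,0,0]
  ]
}}

```text
time: 8.55
tool_pos: [0.4414, -0.1045, 0.1716]
tool_rot: [3.141, 0.0, 1.686]
contact_force: [-0.2, -0.2, -0.4]
opening: 0.0643
grip_force: 0.0
```

```bash
python3 jars.py wrist top
```

```text
wrist [ 0.4414 -0.1045  0.1716] [3.1408 0.     1.6863] 0.06427935617449379
[462.1 108.5] [ 34  41 726] 0.0563 [ 0.5337 -0.007   0.058 ] [128. 124. 105.]
[592.5 133.7] [  53   49 2016] 0.0589 [ 0.6332 -0.0125  0.058 ] [228. 223. 213.]
[319.4 222.3] [  46   46 1588] 0.0588 [ 0.4418 -0.1021  0.058 ] [183. 177. 166.]
[543.6 248.9] [  49   44 1597] 0.0588 [ 0.62   -0.1029  0.058 ] [230. 225. 215.]
top [ 0.4416 -0.1035  0.1715] [ 3.1409 -0.0001  1.6884] 0.06411233363159322
[403.2 204.7] [ 13  13 130] 0.0574 [ 0.643  -0.1824  0.058 ] [138.  69. 153.]
[340.7 207.8] [ 13  13 133] 0.0573 [ 0.6349 -0.0155  0.058 ] [221. 207. 195.]
[374.8 212.7] [ 13  13 132] 0.0576 [ 0.6212 -0.1063  0.058 ] [221. 208. 195.]
[258.5 230.4] [ 14  14 151] 0.0652 [0.5736 0.2036 0.058 ] [211. 197. 185.]
[259.3 255. ] [ 15  15 146] 0.0653 [0.5078 0.2002 0.058 ] [210. 197. 185.]
[237.  258.5] [ 15  14 151] 0.0649 [0.4985 0.259  0.058 ] [209. 196. 184.]
```

C stands in pocket 0 and D is in place under the tool. I pick D and carry it to pocket 1.

{"fn": "send_rows", "kwargs": {
  "targets": [
    [0.7,0,0,-0.05,0],
    [0.7,0,0,-0.05,0],
    [0.7,0,0,-0.04,0],
    [0.7,0,0,-0.019,0],
    [0.7,0,0,0,0]
  ]
}}

```text
time: 9.15
tool_pos: [0.4399, -0.1015, 0.0098]
tool_rot: [-3.137, -0.003, 1.692]
contact_force: [-0.4, 0.4, 1.4]
opening: 0.0645
grip_force: 0.0
```

{"fn": "send_rows", "kwargs": {
  "targets": [
    [0.3,0,0,0,0],
    [0.3,0,0,0,0],
    [0.3,0,0,0,0],
    [0.3,0,0,0,0],
    [0.3,0,0,0,0]
  ]
}}

```text
time: 9.65
tool_pos: [0.4422, -0.104, 0.0129]
tool_rot: [3.14, 0.001, 1.689]
contact_force: [0.2, 1.0, 5.5]
opening: 0.0346
grip_force: 15.0
```

{"fn": "send_rows", "kwargs": {
  "targets": [
    [0.3,0,0,0.03,0],
    [0.3,0,0,0.05,0],
    [0.3,0,0,0.05,0],
    [0.3,0,0,0.05,0],
    [0.3,0.0154,0.0465,0.005,0]
  ]
}}

```text
time: 10.15
tool_pos: [0.4598, -0.0619, 0.2035]
tool_rot: [3.131, 0.007, 1.682]
contact_force: [1.4, 0.6, -1.2]
opening: 0.0344
grip_force: 15.0
```

{"fn": "send_rows", "kwargs": {
  "targets": [
    [0.3,0.0154,0.0465,0,0],
    [0.3,0.0154,0.0465,0,0],
    [0.3,0.0154,0.0465,0,0],
    [0.3,0.0154,0.0465,0,0],
    [0.3,0.0154,0.0465,0,0]
  ]
}}

```text
time: 10.65
tool_pos: [0.534, 0.1771, 0.1971]
tool_rot: [3.141, 0.0, 1.689]
contact_force: [0.9, -1.2, -0.5]
opening: 0.0343
grip_force: 15.0
```

{"fn": "send_rows", "kwargs": {
  "targets": [
    [0.3,0.0154,0.0465,0,0],
    [0.3,0.0154,0.0465,0,0],
    [0.3,0,0,0,0],
    [0.3,0,0,0,0]
  ]
}}

```text
time: 11.05
tool_pos: [0.5642, 0.269, 0.1961]
tool_rot: [-3.14, 0.001, 1.691]
contact_force: [0.2, 0.5, -0.5]
opening: 0.0344
grip_force: 15.0
```

{"fn": "send_rows", "kwargs": {
  "targets": [
    [0.3,0.001,0.002,-0.04,0],
    [0.3,0,0,-0.04,0],
    [0.3,0,0,-0.04,0],
    [0.3,0,0,-0.01,0],
    [0.3,0,0,-0.02,0]
  ]
}}

```text
time: 11.55
tool_pos: [0.5667, 0.2693, 0.0483]
tool_rot: [3.14, -0.0, 1.688]
contact_force: [-0.1, 0.0, -0.9]
opening: 0.0342
grip_force: 15.0
```

{"fn": "send_rows", "kwargs": {
  "targets": [
    [0.3,0,0,-0.012,0],
    [0.3,0,0,-0.006,0],
    [0.3,0,0,-0.005,0],
    [0.3,0,0,0,0],
    [0.3,0,0,0,0]
  ]
}}

```text
time: 12.05
tool_pos: [0.5662, 0.2704, 0.0249]
tool_rot: [3.14, -0.0, 1.689]
contact_force: [0.0, 0.1, -0.5]
opening: 0.0343
grip_force: 15.0
```

{"fn": "send_rows", "kwargs": {
  "targets": [
    [0.3,0,0,-0.003,0],
    [0.5,0,0,0,0],
    [0.5,0,0,0,0],
    [0.5,0,0,0,0],
    [0.5,0,0,0.01,0]
  ]
}}

```text
time: 12.55
tool_pos: [0.5648, 0.2699, 0.0302]
tool_rot: [-3.139, 0.001, 1.689]
contact_force: [0.3, 0.1, -0.7]
opening: 0.0463
grip_force: 0.0
```

{"fn": "send_rows", "kwargs": {
  "targets": [
    [0.5,0,0,0.03,0],
    [0.5,0,0,0.05,0],
    [0.5,0,0,0.05,0],
    [0.5,0,0,0.04,0],
    [0.7,0.0068,-0.0469,0,0]
  ]
}}

```text
time: 13.05
tool_pos: [0.5749, 0.2282, 0.2092]
tool_rot: [3.127, -0.004, 1.696]
contact_force: [2.2, -1.1, 0.2]
opening: 0.0501
grip_force: 0.0
```

{"fn": "send_rows", "kwargs": {
  "targets": [
    [0.7,0.0068,-0.0469,0,0],
    [0.7,0.0068,-0.0469,0,0],
    [0.7,0.0068,-0.0469,0,0],
    [0.7,0.0068,-0.0469,0,0],
    [0.7,0.0068,-0.0469,0,0]
  ]
}}

```text
time: 13.55
tool_pos: [0.6066, -0.013, 0.2022]
tool_rot: [3.14, 0.0, 1.689]
contact_force: [-0.3, 0.2, -0.1]
opening: 0.0641
grip_force: 0.0
```

{"fn": "send_rows", "kwargs": {
  "targets": [
    [0.7,0.0068,-0.0469,0,0],
    [0.7,0.0068,-0.0469,0,0],
    [0.7,0,0,0,0],
    [0.7,0,0,0,0]
  ]
}}

```text
time: 13.95
tool_pos: [0.62, -0.106, 0.2015]
tool_rot: [3.141, -0.0, 1.687]
contact_force: [0.1, 1.2, 0.1]
opening: 0.0644
grip_force: 0.0
```

```bash
python3 jars.py wrist top
```

```text
wrist [ 0.62   -0.106   0.2015] [ 3.1412 -0.0003  1.6868] 0.06441323664519262
[237.1  82.4] [ 36  38 572] 0.0559 [ 0.545  -0.0076  0.058 ] [143. 137. 117.]
[351.7 103.3] [  45   47 1618] 0.0591 [ 0.6351 -0.0126  0.058 ] [188. 183. 172.]
[320.9 213.5] [  41   42 1343] 0.0589 [ 0.6216 -0.1028  0.058 ] [186. 181. 169.]
[334.8 299.5] [  39   39 1184] 0.0588 [ 0.6431 -0.1789  0.058 ] [163.  83. 183.]
top [ 0.62   -0.1047  0.2015] [ 3.1412 -0.0004  1.6886] 0.06431088735244535
[340.7 207.8] [ 13  13 133] 0.0571 [ 0.6348 -0.0156  0.058 ] [159. 148. 140.]
[258.5 230.7] [ 14  14 151] 0.0649 [0.5729 0.2036 0.058 ] [211. 199. 186.]
[234.3 233.3] [ 14  14 151] 0.0651 [0.5659 0.2679 0.058 ] [211. 197. 185.]
[259.3 255. ] [ 15  15 155] 0.0649 [0.5077 0.2001 0.058 ] [212. 200. 188.]
[236.9 258.6] [ 15  14 156] 0.0649 [0.4984 0.2592 0.058 ] [211. 199. 187.]
```

B is at (0.621,-0.1045). Closing along x would bring the gripper body over the glaze tub (85 mm tall against body bottom at about 78 mm), so I turn to close along y for B. I'll also check that the glue hasn't moved.

{"fn": "send_rows", "kwargs": {
  "targets": [
    [0.6,0.001,0,-0.02,0.145],
    [0.6,0,0,-0.02,0.145],
    [0.6,0,0,-0.02,0.145],
    [0.6,0,0,0,0.145],
    [0.6,0,0,0,0.145]
  ]
}}

```text
time: 14.55
tool_pos: [0.6208, -0.1027, 0.1406]
tool_rot: [-3.141, -0.001, 2.423]
contact_force: [-0.2, 0.1, 0.6]
opening: 0.0551
grip_force: 0.0
```

{"fn": "send_rows", "kwargs": {
  "targets": [
    [0.6,0,0,0,0.145],
    [0.6,0,0,0,0.145],
    [0.6,0,0,0,0.145],
    [0.6,0,0,0,0.145],
    [0.6,0,0,0,0.145]
  ]
}}

```text
time: 15.05
tool_pos: [0.6212, -0.1028, 0.1416]
tool_rot: [3.141, 0.0, -3.135]
contact_force: [-0.1, -0.3, -0.2]
opening: 0.0548
grip_force: 0.0
```

{"fn": "send_rows", "kwargs": {
  "targets": [
    [0.6,0,0,0,0],
    [0.6,0,0,0,0]
  ]
}}

```text
time: 15.25
tool_pos: [0.6212, -0.1036, 0.1414]
tool_rot: [3.141, 0.0, 3.137]
contact_force: [0.2, -0.3, -0.3]
opening: 0.0553
grip_force: 0.0
```

```bash
python3 jars.py wrist; python3 - <<'E'
from h import *
p,d=read_camera("side");q=np.load("side0.npz");P=cloud("side",d);Q=cloud("side",q["d"])
for X in(P,Q):
    Z=X[...,2]
    m=(Z>.062)&(Z<.09)&(abs(X[...,0]-.54)<.03)&(abs(X[...,1]+.01)<.03); print("glue",m.sum(),np.nanmedian(X[m],0),np.argwhere(m).mean(0))
    for nm,cx,cy in(("mug",.745,.02),("glaze",.74,-.14)):
        m=(Z>.08)&(Z<.1)&(np.hypot(X[...,0]-cx,X[...,1]-cy)<.07); print(nm,np.nanmin(X[m],0),np.nanmax(X[m],0))
E
```

```text
wrist [ 0.6212 -0.1036  0.1414] [3.1415 0.0003 3.1371] 0.05525794298186816
[458.5 112.3] [ 37  45 876] 0.0562 [ 0.5397 -0.0119  0.058 ] [123. 119. 101.]
[316.9 233.7] [  50   50 1930] 0.0589 [ 0.6206 -0.1041  0.058 ] [153. 146. 134.]
[444.8 251.2] [  52   49 1947] 0.0589 [ 0.6338 -0.0135  0.058 ] [145. 138. 126.]
[210.9 263.2] [  50   49 1857] 0.0589 [ 0.6421 -0.1798  0.058 ] [161.  75. 184.]
glue 80 [ 0.5382 -0.0118  0.0765] [267.025  325.2375]
mug [ 0.7108 -0.0306  0.08  ] [0.7934 0.0563 0.0976]
glaze [ 0.7221 -0.1801  0.08  ] [ 0.7873 -0.1128  0.0892]
glue 77 [ 0.538  -0.0113  0.077 ] [266.8312 325.2078]
mug [ 0.7111 -0.0346  0.08  ] [0.7924 0.0628 0.0983]
glaze [ 0.7217 -0.1801  0.0802] [ 0.787  -0.113   0.0885]
```

B is confirmed and the glue hasn't moved. I pick B and carry it to pocket 5.

{"fn": "send_rows", "kwargs": {
  "targets": [
    [0.6,0,-0.001,-0.05,0],
    [0.6,0,0,-0.045,0],
    [0.6,0,0,-0.02,0],
    [0.6,0,0,-0.014,0],
    [0.6,0,0,0,0]
  ]
}}

```text
time: 15.85
tool_pos: [0.6202, -0.1056, 0.0104]
tool_rot: [3.141, -0.003, 3.138]
contact_force: [0.7, 0.4, -0.3]
opening: 0.055
grip_force: 0.0
```

{"fn": "send_rows", "kwargs": {
  "targets": [
    [0.3,0,0,0,0],
    [0.3,0,0,0,0],
    [0.3,0,0,0,0],
    [0.3,0,0,0,0],
    [0.3,0,0,0,0]
  ]
}}

```text
time: 16.35
tool_pos: [0.6221, -0.1061, 0.0134]
tool_rot: [-3.141, 0.003, 3.139]
contact_force: [0.2, 0.6, 6.1]
opening: 0.0342
grip_force: 15.0
```

{"fn": "send_rows", "kwargs": {
  "targets": [
    [0.3,0,0,0.03,0],
    [0.3,0,0,0.05,0],
    [0.3,0,0,0.05,0],
    [0.3,0,0,0.05,0],
    [0.3,0.0027,0.0458,0.01,0.0175]
  ]
}}

```text
time: 16.85
tool_pos: [0.6265, -0.0652, 0.2091]
tool_rot: [-3.137, 0.011, -3.132]
contact_force: [1.6, 0.6, -0.7]
opening: 0.0345
grip_force: 15.0
```

{"fn": "send_rows", "kwargs": {
  "targets": [
    [0.3,0.0027,0.0458,0,0.0175],
    [0.3,0.0027,0.0458,0,0.0175],
    [0.3,0.0027,0.0458,0,0.0175],
    [0.3,0.0027,0.0458,0,0.0175],
    [0.3,0.0027,0.0458,0,0.0175]
  ]
}}

```text
time: 17.35
tool_pos: [0.637, 0.1705, 0.202]
tool_rot: [-3.141, -0.0, -3.038]
contact_force: [0.9, -1.2, -0.5]
opening: 0.0344
grip_force: 15.0
```

{"fn": "send_rows", "kwargs": {
  "targets": [
    [0.3,0.0027,0.0458,0,0.0175],
    [0.3,0,0,0,0],
    [0.3,0,0,0,0]
  ]
}}

```text
time: 17.65
tool_pos: [0.6395, 0.2156, 0.2015]
tool_rot: [-3.141, -0.001, -3.019]
contact_force: [0.1, -0.7, -0.5]
opening: 0.0339
grip_force: 15.0
```

{"fn": "send_rows", "kwargs": {
  "targets": [
    [0.3,0.001,0,-0.04,0],
    [0.3,0,0,-0.04,0],
    [0.3,0,0,-0.04,0],
    [0.3,0,0,-0.015,0],
    [0.3,0,0,-0.02,0]
  ]
}}

```text
time: 18.15
tool_pos: [0.641, 0.2124, 0.046]
tool_rot: [-3.141, -0.001, -3.024]
contact_force: [0.8, 0.1, 0.3]
opening: 0.0343
grip_force: 15.0
```

{"fn": "send_rows", "kwargs": {
  "targets": [
    [0.3,0,0,-0.012,0],
    [0.3,0,0,-0.006,0],
    [0.3,0,0,-0.004,0],
    [0.3,0,0,0,0],
    [0.3,0,0,0,0]
  ]
}}

```text
time: 18.65
tool_pos: [0.6416, 0.2147, 0.026]
tool_rot: [3.141, 0.002, -3.021]
contact_force: [-0.6, 0.5, -0.2]
opening: 0.0342
grip_force: 15.0
```

{"fn": "send_rows", "kwargs": {
  "targets": [
    [0.3,0,0,-0.004,0],
    [0.3,0,0,0,0],
    [0.47,0,0,0,0],
    [0.47,0,0,0,0],
    [0.47,0,0,0,0]
  ]
}}

```text
time: 19.15
tool_pos: [0.641, 0.2146, 0.021]
tool_rot: [3.142, -0.0, -3.021]
contact_force: [-0.3, -0.1, 0.4]
opening: 0.0428
grip_force: 0.0
```

{"fn": "send_rows", "kwargs": {
  "targets": [
    [0.47,0,0,0.01,0],
    [0.47,0,0,0.03,0],
    [0.47,0,0,0.05,0],
    [0.47,0,0,0.05,0],
    [0.47,0,0,0.04,0]
  ]
}}

```text
time: 19.65
tool_pos: [0.6415, 0.2147, 0.2054]
tool_rot: [3.141, 0.004, -3.021]
contact_force: [0.8, -0.2, 0.7]
opening: 0.0428
grip_force: 0.0
```

{"fn": "send_rows", "kwargs": {
  "targets": [
    [0.6,-0.0014,-0.0458,0,-0.025],
    [0.6,-0.0014,-0.0458,0,-0.025],
    [0.6,-0.0014,-0.0458,0,-0.025],
    [0.6,-0.0014,-0.0458,0,-0.025],
    [0.6,-0.0014,-0.0458,-0.02,-0.02]
  ]
}}

```text
time: 20.15
tool_pos: [0.6355, -0.0163, 0.1847]
tool_rot: [-3.141, 0.007, 3.141]
contact_force: [1.0, -0.3, -0.4]
opening: 0.055
grip_force: 0.0
```

{"fn": "send_rows", "kwargs": {
  "targets": [
    [0.6,0,0,-0.02,0],
    [0.6,0,0,0,0],
    [0.6,0,0,0,0]
  ]
}}

```text
time: 20.45
tool_pos: [0.6342, -0.014, 0.1619]
tool_rot: [3.141, 0.0, -3.141]
contact_force: [-0.1, 0.3, -0.5]
opening: 0.0551
grip_force: 0.0
```

```bash
python3 jars.py wrist top
```

```text
wrist [ 0.6342 -0.014   0.1619] [ 3.1412  0.0003 -3.1411] 0.0551236757240703
[624.1  49.5] [  36   61 1714] 0.0632 [0.5096 0.194  0.058 ] [190. 180. 164.]
[327.9  96.2] [ 40  42 764] 0.0556 [ 0.5413 -0.0068  0.058 ] [186. 181. 156.]
[620.5 140.7] [  48   53 1566] 0.0666 [0.5699 0.2029 0.058 ] [215. 206. 193.]
[533.3 135.5] [ 29  15 178] 0.0603 [0.5669 0.1389 0.058 ] [106.  94.  75.]
[533.8 171.7] [ 29  16 198] 0.0597 [0.5924 0.1428 0.058 ] [102.  90.  71.]
[319.1 227.3] [  46   47 1690] 0.059 [ 0.6341 -0.0128  0.058 ] [152. 145. 132.]
[616.7 236.3] [  50   51 2075] 0.0666 [0.6409 0.2141 0.058 ] [214. 205. 192.]
[ 99.4 238. ] [  51   45 1726] 0.0588 [ 0.6425 -0.1792  0.058 ] [154.  66. 178.]
top [ 0.6347 -0.0135  0.1625] [ 3.1415  0.0019 -3.1402] 0.05508052783562417
[255.3 205.4] [ 14  14 139] 0.0654 [0.6415 0.2136 0.058 ] [206. 191. 179.]
[403.3 204.9] [ 13  13 132] 0.0574 [ 0.6425 -0.1827  0.058 ] [135.  68. 151.]
[340.8 207.8] [ 13  13 132] 0.0581 [ 0.6349 -0.0157  0.058 ] [122. 112. 106.]
[258.6 230.7] [ 14  14 152] 0.0651 [0.5728 0.2034 0.058 ] [208. 195. 183.]
[234.4 233.2] [ 14  14 151] 0.0647 [0.5661 0.2676 0.058 ] [207. 193. 180.]
[259.4 255. ] [ 15  15 146] 0.0655 [0.5079 0.2    0.058 ] [210. 197. 185.]
[236.9 258.6] [ 15  14 157] 0.065 [0.4984 0.2591 0.058 ] [208. 195. 184.]
```

{"fn": "send_rows", "kwargs": {
  "targets": [
    [0.6,0,0,-0.05,0],
    [0.6,0,0,-0.05,0],
    [0.6,0,0,-0.03,0],
    [0.6,0,0,-0.019,0],
    [0.6,0,0,0,0]
  ]
}}

```text
time: 21.05
tool_pos: [0.6327, -0.013, 0.01]
tool_rot: [3.141, -0.004, -3.14]
contact_force: [0.2, 0.8, 0.6]
opening: 0.0548
grip_force: 0.0
```

{"fn": "send_rows", "kwargs": {
  "targets": [
    [0.3,0,0,0,0],
    [0.3,0,0,0,0],
    [0.3,0,0,0,0],
    [0.3,0,0,0,0],
    [0.3,0,0,0,0]
  ]
}}

```text
time: 21.55
tool_pos: [0.6353, -0.0142, 0.0139]
tool_rot: [3.142, 0.003, -3.141]
contact_force: [-0.5, 1.2, 6.4]
opening: 0.0344
grip_force: 15.0
```

{"fn": "send_rows", "kwargs": {
  "targets": [
    [0.3,0,0,0.03,0],
    [0.3,0,0,0.05,0],
    [0.3,0,0,0.05,0],
    [0.3,0,0,0.05,0],
    [0.3,0,0.0293,0.01,-0.145]
  ]
}}

```text
time: 22.05
tool_pos: [0.637, 0.0118, 0.2096]
tool_rot: [-3.141, 0.012, 2.992]
contact_force: [0.2, 0.4, -1.2]
opening: 0.0347
grip_force: 15.0
```

{"fn": "send_rows", "kwargs": {
  "targets": [
    [0.3,0,0.0293,0,-0.145],
    [0.3,0,0.0293,0,-0.145],
    [0.3,0,0.0293,0,-0.145],
    [0.3,0,0.0293,0,-0.145],
    [0.3,0,0.0293,0,-0.145]
  ]
}}

```text
time: 22.55
tool_pos: [0.6338, 0.1624, 0.2022]
tool_rot: [-3.141, 0.0, 2.266]
contact_force: [-0.4, 0.6, -1.1]
opening: 0.0345
grip_force: 15.0
```

{"fn": "send_rows", "kwargs": {
  "targets": [
    [0.3,0,0.0293,0,-0.145],
    [0.3,0,0.0293,0,-0.145],
    [0.3,0,0.0293,0,-0.145],
    [0.3,0,0.0293,0,-0.145],
    [0.3,0,0,0,0]
  ]
}}

```text
time: 23.05
tool_pos: [0.633, 0.2824, 0.2016]
tool_rot: [-3.141, -0.001, 1.692]
contact_force: [0.1, -0.9, 0.3]
opening: 0.0344
grip_force: 15.0
```

{"fn": "send_rows", "kwargs": {
  "targets": [
    [0.3,0,0,0,0],
    [0.3,0,0,0,0]
  ]
}}

```text
time: 23.25
tool_pos: [0.6341, 0.2776, 0.202]
tool_rot: [-3.141, 0.001, 1.693]
contact_force: [0.0, 0.1, -0.4]
opening: 0.0346
grip_force: 15.0
```

{"fn": "send_rows", "kwargs": {
  "targets": [
    [0.3,-0.001,0.001,-0.04,0],
    [0.3,0,0,-0.04,0],
    [0.3,0,0,-0.04,0],
    [0.3,0,0,-0.015,0],
    [0.3,0,0,-0.02,0]
  ]
}}

```text
time: 23.75
tool_pos: [0.6333, 0.278, 0.0463]
tool_rot: [-3.141, 0.0, 1.691]
contact_force: [-0.6, 0.0, -0.8]
opening: 0.0341
grip_force: 15.0
```

{"fn": "send_rows", "kwargs": {
  "targets": [
    [0.3,0,0,-0.012,0],
    [0.3,0,0,-0.006,0],
    [0.3,0,0,-0.004,0],
    [0.3,0,0,0,0],
    [0.3,0,0,0,0]
  ]
}}

```text
time: 24.25
tool_pos: [0.6336, 0.2797, 0.026]
tool_rot: [3.14, -0.0, 1.692]
contact_force: [-0.3, -0.2, -1.1]
opening: 0.0344
grip_force: 15.0
```

{"fn": "send_rows", "kwargs": {
  "targets": [
    [0.3,0,0,-0.003,0],
    [0.3,0,0,0,0]
  ]
}}

```text
time: 24.45
tool_pos: [0.633, 0.2797, 0.0221]
tool_rot: [3.141, 0.0, 1.692]
contact_force: [-0.1, 0.1, -1.1]
opening: 0.0341
grip_force: 15.0
```

{"fn": "send_rows", "kwargs": {
  "targets": [
    [0.5,0,0,0,0],
    [0.5,0,0,0,0],
    [0.5,0,0,0,0],
    [0.5,0,0,0.01,0],
    [0.5,0,0,0.03,0]
  ]
}}

```text
time: 24.95
tool_pos: [0.631, 0.2789, 0.0598]
tool_rot: [-3.135, 0.001, 1.692]
contact_force: [-0.1, 0.4, 0.5]
opening: 0.0461
grip_force: 0.0
```

{"fn": "send_rows", "kwargs": {
  "targets": [
    [0.5,0,0,0.045,0],
    [0.5,0,0,0.045,0],
    [0.5,0,0,0.045,0],
    [0.5,0,0,0.045,0],
    [0.6,-0.0093,-0.0446,0,0.088]
  ]
}}

```text
time: 25.45
tool_pos: [0.6277, 0.2399, 0.2519]
tool_rot: [3.123, -0.003, 1.786]
contact_force: [0.4, -1.0, 0.9]
opening: 0.0506
grip_force: 0.0
```

{"fn": "send_rows", "kwargs": {
  "targets": [
    [0.6,-0.0093,-0.0446,0,0.088],
    [0.6,-0.0093,-0.0446,0,0.088],
    [0.6,-0.0093,-0.0446,0,0.088],
    [0.6,-0.0093,-0.0446,0,0.088],
    [0.6,-0.0093,-0.0446,0,0.088]
  ]
}}

```text
time: 25.95
tool_pos: [0.5766, 0.0104, 0.2432]
tool_rot: [3.14, 0.001, 2.224]
contact_force: [-0.0, -2.0, 0.2]
opening: 0.0552
grip_force: 0.0
```

{"fn": "send_rows", "kwargs": {
  "targets": [
    [0.6,-0.0093,-0.0446,0,0.088],
    [0.6,-0.0093,-0.0446,0,0.088],
    [0.6,-0.0093,-0.0446,0,0.088],
    [0.6,-0.0093,-0.0446,0,0.088],
    [0.6,-0.0093,-0.0446,0,0.088]
  ]
}}

```text
time: 26.45
tool_pos: [0.5301, -0.2127, 0.2432]
tool_rot: [3.141, 0.002, 2.663]
contact_force: [0.7, 1.2, -0.0]
opening: 0.0553
grip_force: 0.0
```

{"fn": "send_rows", "kwargs": {
  "targets": [
    [0.6,-0.0093,-0.0446,0,0.088],
    [0.6,-0.0093,-0.0446,0,0.088],
    [0.6,-0.0093,-0.0446,0,0.086],
    [0.6,0,0,0,0],
    [0.6,0,0,0,0]
  ]
}}

```text
time: 26.95
tool_pos: [0.5024, -0.3454, 0.2424]
tool_rot: [3.141, 0.0, 2.919]
contact_force: [-0.5, -0.7, -0.6]
opening: 0.0547
grip_force: 0.0
```

```bash
python3 jars.py top; python3 - <<'E'
from h import *
s=observe(); p,d=read_camera("wrist"); P=cloud("wrist",d,s);Z=P[...,2]; print(s["tool_pos"],s["tool_rot"],s["qpos"])
for lo,hi,zz in((.095,.13,.116),(.069,.085,.074)):
    for c,b,m in blobs((Z>lo)&(Z<hi)&(np.hypot(P[...,0]-.503,P[...,1]+.345)<.16),300):
        v,u=np.nonzero(m);W=plane("wrist",np.c_[u,v],zz,s)[:,:2]; print(c,b,W.mean(0),cv2.minAreaRect((W*1000).astype(np.float32)),np.nanmedian(Z[m]),np.nanmax(Z[m]))
cv2.imwrite("pics/w5.png",p[:,:,::-1])
t,_=read_camera("top"); cv2.imwrite("pics/t5.png",cv2.resize(t[170:300,180:320],None,fx=4,fy=4)[:,:,::-1])
E
```

```text
top [ 0.5024 -0.3454  0.2424] [3.1411 0.0002 2.9188] 0.0547381326569817
[255.2 205.5] [ 14  14 147] 0.0649 [0.6413 0.2139 0.058 ] [211. 198. 185.]
[403.2 204.8] [ 13  13 129] 0.0575 [ 0.6428 -0.1825  0.058 ] [141.  71. 157.]
[231.5 208.4] [ 14  14 146] 0.0651 [0.6336 0.2773 0.058 ] [208. 194. 182.]
[258.7 230.5] [ 14  14 149] 0.0651 [0.5734 0.2031 0.058 ] [213. 201. 189.]
[234.4 233.3] [ 14  14 145] 0.0648 [0.5658 0.2678 0.058 ] [211. 198. 186.]
[259.4 255.1] [ 15  15 149] 0.0649 [0.5077 0.1997 0.058 ] [214. 202. 190.]
[237.  258.5] [ 15  14 156] 0.0646 [0.4985 0.259  0.058 ] [214. 202. 190.]
[ 0.5028 -0.3443  0.2425] [3.1411 0.0004 2.9205] [-0.7265  0.4726  1.1852  0.0006  1.4837 -2.0763]
[314.2025 217.737 ] [ 307  157   15  124 1768] [ 0.5004 -0.3465] ((502.36566162109375, -347.1944580078125), (11.273073196411133, 100.81298065185547), 77.45259094238281) 0.11793196124428398 0.12108786468117388
[315.3047 195.0543] [  226    79   179   246 37770] [ 0.4917 -0.3439] ((503.1664123535156, -347.2317199707031), (148.95303344726562, 223.83236694335938), 77.37500762939453) 0.07501694486665492 0.08499319641144476
```

View pics/w5.png

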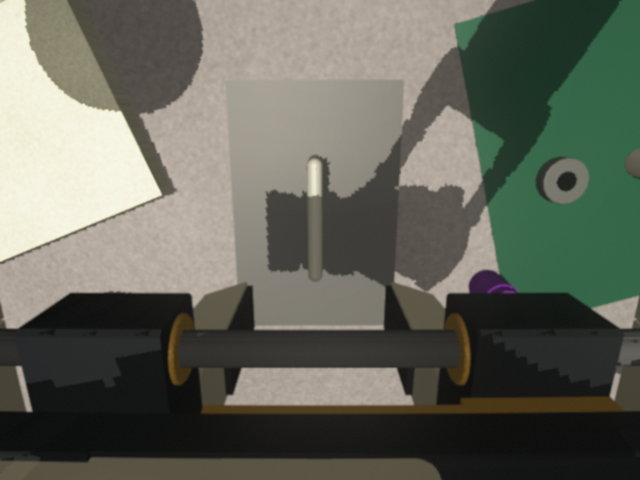

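View pics/t5.png

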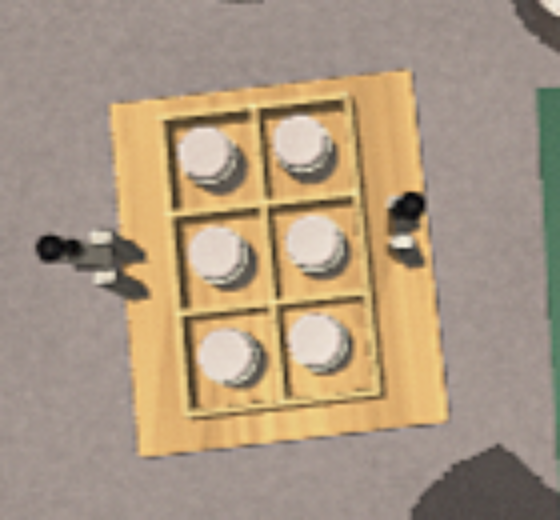

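All six pockets hold an upright jar, and both clamps lean outward (balls at (52,247) and (408,205) in the crop). In the wrist view the handle is at (314,157–281), aligned with the fingers. I grip the handle.

{"fn": "send_rows", "kwargs": {
  "targets": [
    [0.6,0,-0.002,-0.04,0],
    [0.6,0,0,-0.04,0],
    [0.6,0,0,-0.04,0],
    [0.6,0,0,-0.02,0],
    [0.6,0,0,-0.009,0]
  ],
  "grip_force": 40
}}

```text
time: 27.6
tool_pos: [0.5025, -0.3444, 0.091]
tool_rot: [3.14, -0.003, 2.924]
contact_force: [0.4, 0.2, 1.2]
opening: 0.055
grip_force: 0.0
```

{"fn": "send_rows", "kwargs": {
  "targets": [
    [0.0,0,0,0,0],
    [0.0,0,0,0,0],
    [0.0,0,0,0,0],
    [0.0,0,0,0,0],
    [0.0,0,0,0,0]
  ]
}}

```text
time: 28.1
tool_pos: [0.5031, -0.347, 0.0939]
tool_rot: [-3.141, 0.001, 2.922]
contact_force: [0.1, 0.4, 0.5]
opening: 0.0198
grip_force: 0.0
```

{"fn": "send_rows", "kwargs": {
  "targets": [
    [0.0,0,0,0,0],
    [0.0,0,0,0,0],
    [0.0,0,0,0,0]
  ]
}}

```text
time: 28.4
tool_pos: [0.5028, -0.3468, 0.0931]
tool_rot: [3.141, -0.0, 2.922]
contact_force: [1.2, -0.4, -0.1]
opening: 0.0007
grip_force: 0.0
```

The gripper shut fully without holding anything. I need to see where the tips are relative to the bar.

```bash
python3 - <<'E'
from h import *
s=observe(); t=s["tool_pos"]; print(t,s["opening"])
a,da=read_camera("wrist"); b,db=read_camera("side")
Ps=cloud("side",db); u,v=pix("side",[t])[0].astype(int); print(u,v)
for k in range(-60,20,5): print(v+k,Ps[v+k,u].round(3),Ps[v+k,u-12].round(3))
c=cv2.resize(b[290:480,240:440],None,fx=2.4,fy=2.4,interpolation=3); c=c.copy(); cv2.circle(c,(int((u-240)*2.4),int((v-290)*2.4)),3,(255,0,0),-1)
cv2.imwrite("pics/w6.png",np.hstack([a[24:,160:460],c])[:,:,::-1])
E
```

```text
[ 0.5028 -0.3468  0.0931] 0.000652098489221907
342 407
347 [ 0.485 -0.395  0.266] [ 0.473 -0.393  0.265]
352 [ 0.486 -0.395  0.258] [ 0.473 -0.391  0.255]
357 [ 0.486 -0.395  0.25 ] [ 0.473 -0.392  0.248]
362 [ 0.487 -0.393  0.239] [ 0.473 -0.392  0.241]
367 [ 0.486 -0.396  0.235] [ 0.473 -0.395  0.236]
372 [ 0.485 -0.403  0.235] [ 0.471 -0.403  0.236]
377 [ 0.483 -0.41   0.235] [ 0.47  -0.408  0.235]
382 [ 0.482 -0.417  0.235] [ 0.469 -0.416  0.237]
387 [ 0.48  -0.424  0.236] [ 0.468 -0.421  0.235]
392 [ 0.48  -0.429  0.234] [ 0.467 -0.428  0.236]
397 [ 0.478 -0.435  0.234] [ 0.466 -0.434  0.235]
402 [ 0.478 -0.438  0.23 ] [ 0.465 -0.437  0.231]
407 [ 0.478 -0.438  0.221] [ 0.466 -0.435  0.22 ]
412 [ 0.48  -0.432  0.204] [ 0.468 -0.429  0.202]
417 [ 0.481 -0.431  0.194] [ 0.468 -0.428  0.193]
422 [ 0.501 -0.356  0.074] [ 0.485 -0.352  0.073]
```

View pics/w6.png

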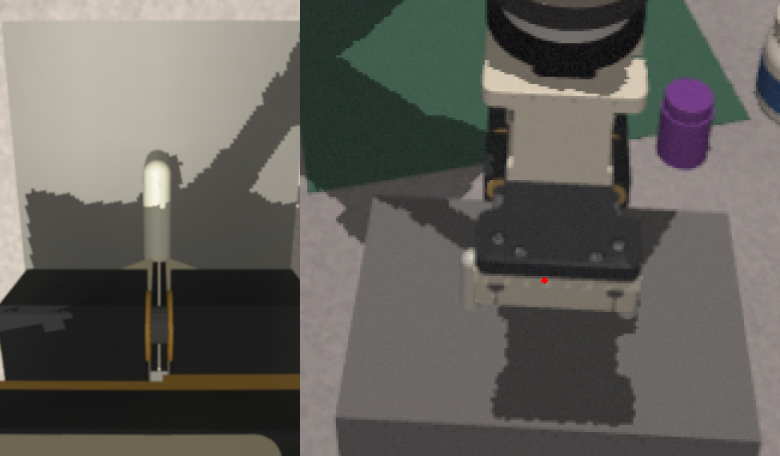

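The tips shut just above the bar, and the earlier depth data agree: the real fingertips end about 40 mm above the reported TCP. That means the jars were held by their caps. I reopen, go about 38 mm lower in steps, and grip the bar.

{"fn": "send_rows", "kwargs": {
  "targets": [
    [0.6,0,0,0.01,0],
    [0.6,0,0,0,0],
    [0.6,0,0,0,0],
    [0.6,0,0,0,0],
    [0.6,0,0,0,0]
  ]
}}

```text
time: 29.0
tool_pos: [0.5027, -0.3467, 0.1029]
tool_rot: [3.141, -0.0, 2.922]
contact_force: [-0.0, 0.4, -0.7]
opening: 0.0355
grip_force: 0.0
```

{"fn": "send_rows", "kwargs": {
  "targets": [
    [0.6,0,0,0,0],
    [0.6,0,0,-0.01,0],
    [0.6,0,0,-0.01,0],
    [0.6,0,0,-0.01,0],
    [0.6,0,0,-0.01,0]
  ]
}}

```text
time: 29.5
tool_pos: [0.5025, -0.3465, 0.0616]
tool_rot: [3.141, -0.001, 2.922]
contact_force: [0.5, 0.1, 0.7]
opening: 0.0554
grip_force: 0.0
```

{"fn": "send_rows", "kwargs": {
  "targets": [
    [0.6,0,0,-0.005,0],
    [0.6,0,0,-0.003,0],
    [0.6,0,0,0,0],
    [0.6,0,0,0,0]
  ]
}}

```text
time: 29.9
tool_pos: [0.503, -0.347, 0.0554]
tool_rot: [-3.141, 0.001, 2.922]
contact_force: [0.6, 0.4, -0.1]
opening: 0.0551
grip_force: 0.0
```

{"fn": "send_rows", "kwargs": {
  "targets": [
    [0.0,0,0,0,0],
    [0.0,0,0,0,0],
    [0.0,0,0,0,0],
    [0.0,0,0,0,0],
    [0.0,0,0,0,0]
  ]
}}

```text
time: 30.4
tool_pos: [0.5028, -0.3468, 0.0551]
tool_rot: [3.142, 0.0, 2.922]
contact_force: [-0.6, -1.5, -0.2]
opening: 0.0201
grip_force: 0.0
```

{"fn": "send_rows", "kwargs": {
  "targets": [
    [0.0,0,0,0,0],
    [0.0,0,0,0,0],
    [0.0,0,0,0,0]
  ]
}}

```text
time: 30.7
tool_pos: [0.5028, -0.347, 0.0551]
tool_rot: [-3.141, 0.0, 2.922]
contact_force: [0.4, -1.0, 0.1]
opening: 0.0107
grip_force: 40.0
```

The handle is held (10.7 mm, 40 N). I lift and carry it over the case.

{"fn": "send_rows", "kwargs": {
  "targets": [
    [0.0,0,0,0.01,0],
    [0.0,0,0,0.02,0],
    [0.0,0,0,0.03,0],
    [0.0,0,0,0.03,0],
    [0.0,0,0,0.03,0]
  ]
}}

```text
time: 31.2
tool_pos: [0.5025, -0.3463, 0.1763]
tool_rot: [3.141, -0.001, 2.922]
contact_force: [-0.4, -0.3, -4.1]
opening: 0.0107
grip_force: 40.0
```

{"fn": "send_rows", "kwargs": {
  "targets": [
    [0.0,0,0,0.03,0],
    [0.0,0,0,0.03,0],
    [0.0,0,0,0.01,0],
    [0.0,0,0,0,0],
    [0.0,0,0,0,0]
  ]
}}

```text
time: 31.7
tool_pos: [0.5022, -0.3462, 0.2433]
tool_rot: [3.14, -0.002, 2.922]
contact_force: [0.4, 0.5, -4.1]
opening: 0.0108
grip_force: 40.0
```

{"fn": "send_rows", "kwargs": {
  "targets": [
    [0.0,0.003,0.025,0,0.02],
    [0.0,0.004,0.035,0,0.02],
    [0.0,0.004,0.035,0,0.02],
    [0.0,0.004,0.035,0,0.02],
    [0.0,0.004,0.035,0,0.02]
  ]
}}

```text
time: 32.2
tool_pos: [0.5209, -0.18, 0.2428]
tool_rot: [3.14, -0.004, 3.022]
contact_force: [1.2, 0.2, -3.9]
opening: 0.011
grip_force: 40.0
```

{"fn": "send_rows", "kwargs": {
  "targets": [
    [0.0,0.004,0.035,0,0.02],
    [0.0,0.004,0.035,0,0.02],
    [0.0,0.004,0.035,0,0.02],
    [0.0,0.004,0.035,0,0.02],
    [0.0,0.004,0.035,0,0.02]
  ]
}}

```text
time: 32.7
tool_pos: [0.5408, -0.0052, 0.2429]
tool_rot: [3.141, -0.004, 3.123]
contact_force: [0.8, 0.0, -3.2]
opening: 0.0106
grip_force: 40.0
```

{"fn": "send_rows", "kwargs": {
  "targets": [
    [0.0,0.004,0.035,0,0.02],
    [0.0,0.004,0.035,0,0.02],
    [0.0,0.004,0.035,0,0.02],
    [0.0,0.004,0.035,0,0.02],
    [0.0,0.004,0.035,0,0.02]
  ]
}}

```text
time: 33.2
tool_pos: [0.5608, 0.1695, 0.2427]
tool_rot: [-3.141, -0.004, -3.061]
contact_force: [1.0, -0.7, -3.7]
opening: 0.011
grip_force: 40.0
```

{"fn": "send_rows", "kwargs": {
  "targets": [
    [0.0,0.004,0.035,0,0.02],
    [0.0,0.003,0.02,0,0.02],
    [0.0,0,0.015,0,0],
    [0.0,0,0,0,0],
    [0.0,0,0,0,0]
  ]
}}

```text
time: 33.7
tool_pos: [0.5684, 0.2375, 0.244]
tool_rot: [-3.141, -0.002, -3.022]
contact_force: [0.3, 0.1, -3.7]
opening: 0.0107
grip_force: 40.0
```

```bash
python3 - <<'E'
from h import *
s=observe(); print(s["tool_pos"],s["tool_rot"],s["opening"],s["grip_force"],s["contact_force"],s["torque"])
a,da=read_camera("wrist"); b,db=read_camera("side"); t,dt=read_camera("top")
np.savez("o.npz",a=a,da=da,b=b,db=db,t=t,dt=dt,tp=s["tool_pos"],tr=s["tool_rot"])
cv2.imwrite("pics/s7.png",np.hstack([a[60:,120:480],cv2.resize(b[80:320,200:430],(402,420))])[:,:,::-1])
E
```

```text
[0.5684 0.2375 0.244 ] [-3.1407 -0.002  -3.0217] 0.010705730979819849 39.99905526638031 [ 0.3486  0.0972 -3.666 ] [-0.0692 -0.0094 -0.0197]
```

View pics/s7.png

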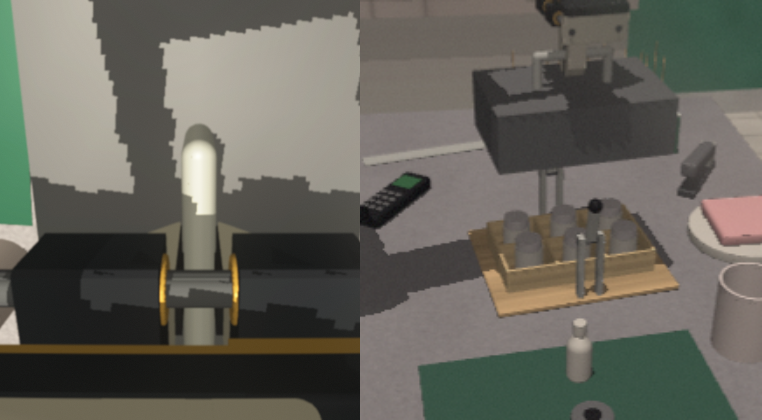

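```bash
python3 - <<'E'
from h import *
o=np.load("o.npz"); st=dict(tool_pos=o["tp"],tool_rot=o["tr"]); zt=.074+st["tool_pos"][2]-.0551
C=np.array([.5693,.2373]);u=np.array([.9929,.1191]);v=np.array([-.1191,.9929])
for n,dk in(("top","dt"),("wrist","da"),("side","db")):
    P=cloud(n,o[dk],st);Z=P[...,2];m=(abs(Z-zt)<.008)&(np.hypot(P[...,0]-.57,P[...,1]-.237)<.16)
    bl=blobs(m,200)
    M=np.zeros_like(m)
    for c,b,mm in bl: M|=mm
    V,U=np.nonzero(M); W=plane(n,np.c_[U,V],zt,st)[:,:2]; print(n,M.sum(),np.nanmedian(Z[M]),zt,cv2.minAreaRect((W*1000).astype(np.float32)))
    L=np.c_[(W-C)@u,(W-C)@v]; print(" local pct",np.percentile(L,[.1,99.9],axis=0).ravel(), L.min(0),L.max(0))
# case board/grid in side cam again, after placing: walls in side view and top unavailable; rows of grid from side depth
P=cloud("side",o["db"]);Z=P[...,2];m=(abs(Z-.042)<.004)
Q=P[m][:,:2]-C;L=np.c_[Q@u,Q@v];k=(abs(L[:,0])<.115)&(abs(L[:,1])<.08);L=L[k];print("side grid",len(L),L.min(0),L.max(0))
for lo,hi in((-.11,-.095),(.095,.11)):
    q=L[(L[:,0]>lo)&(L[:,0]<hi)];print(len(q),np.median(q[:,0]))
for lo,hi in((-.074,-.058),(-.008,.008),(.058,.074)):
    q=L[(L[:,1]>lo)&(L[:,1]<hi)];print(len(q),np.median(q[:,1]))
E
```

```text
top 2260 0.2633472467297598 0.2629158220956939 ((570.1347045898438, 234.8854522705078), (224.76866149902344, 149.32220458984375), 6.754258632659912)
 local pct [-0.1118 -0.0768  0.1127  0.072 ] [-0.112  -0.0773] [0.1129 0.0722]
wrist 90473 0.26413248295388503 0.2629158220956939 ((514.9967651367188, 231.80203247070312), (114.92890930175781, 149.48995971679688), 6.905584335327148)
 local pct [-0.1119 -0.0733 -0.0006  0.0753] [-0.1121 -0.0738] [0.003  0.0757]
side 2866 0.2631148830605608 0.2629158220956939 ((566.9390258789062, 226.52145385742188), (226.10113525390625, 168.47994995117188), 6.857381820678711)
 local pct [-0.1162 -0.0933  0.1094  0.0736] [-0.1167 -0.0947] [0.1094 0.0738]
side grid 707 [-0.106  -0.0682] [0.1035 0.0693]
87 -0.10312399148014179
70 0.09941817623098032
190 -0.0633192045892175
80 0.00043303778032395296
78 0.06400525000274607
```

The hood yaw matches the case (6.8°) and all three views put the centring error under 3 mm. I apply +2 mm in y, go down to just above the jars' and grid's level, and check again.

{"fn": "send_rows", "kwargs": {
  "targets": [
    [0.0,0,0.002,-0.02,0],
    [0.0,0,0,-0.03,0],
    [0.0,0,0,-0.03,0],
    [0.0,0,0,-0.02,0],
    [0.0,0,0,-0.01,0]
  ]
}}

```text
time: 34.35
tool_pos: [0.568, 0.2389, 0.1331]
tool_rot: [-3.141, -0.003, -3.023]
contact_force: [0.3, -0.6, -3.2]
opening: 0.0107
grip_force: 40.0
```

{"fn": "send_rows", "kwargs": {
  "targets": [
    [0.0,0,0,-0.01,0],
    [0.0,0,0,-0.01,0],
    [0.0,0,0,0,0],
    [0.0,0,0,0,0]
  ]
}}

```text
time: 34.75
tool_pos: [0.5692, 0.2403, 0.1156]
tool_rot: [3.141, 0.001, -3.021]
contact_force: [0.7, 0.3, -3.9]
opening: 0.0106
grip_force: 40.0
```

```bash
python3 - <<'E'
from h import *
s=observe(); print(s["tool_pos"],s["tool_rot"],s["contact_force"])
zt=.074+s["tool_pos"][2]-.0551
C=np.array([.5693,.2373]);u=np.array([.9929,.1191]);v=np.array([-.1191,.9929])
for n in("top","wrist","side"):
    p,d=read_camera(n);P=cloud(n,d,s);Z=P[...,2];m=(abs(Z-zt)<.008)&(np.hypot(P[...,0]-.57,P[...,1]-.237)<.16)
    V,U=np.nonzero(m);W=plane(n,np.c_[U,V],zt,s)[:,:2];L=np.c_[(W-C)@u,(W-C)@v]; print(n,m.sum(),np.nanmedian(Z[m]),zt,np.percentile(L,[.2,99.8],axis=0).ravel())
    if n=="side": cv2.imwrite("pics/s8.png",cv2.resize(p[130:290,230:410],None,fx=3.5,fy=3.5)[:,:,::-1])
E
```

```text
[0.5692 0.2403 0.1156] [ 3.1414  0.0009 -3.0214] [ 0.725   0.2547 -3.9373]
top 1467 0.13406952457718502 0.13449742019102853 [-0.1106 -0.0991  0.1133  0.0748]
wrist 92216 0.13554682874821317 0.13449742019102853 [-0.1107 -0.0985  0.0085  0.1108]
side 2929 0.13493077379523277 0.13449742019102853 [-0.1139 -0.1124  0.112   0.1197]
```

View pics/s8.png

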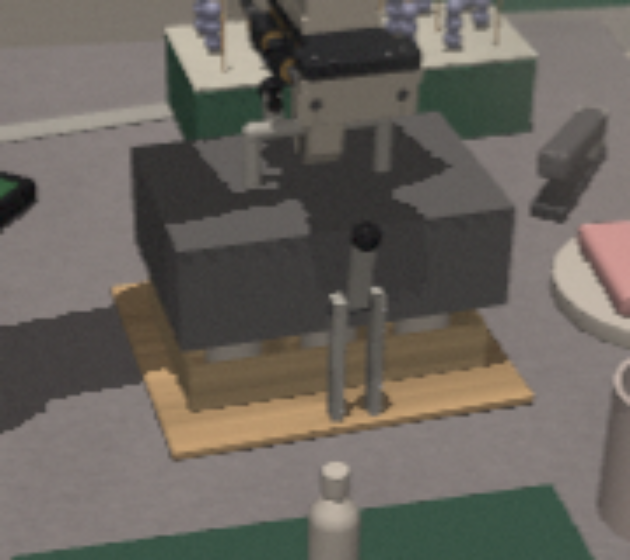

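The side view shows the hood level, centred over the grid and between the clamps. I lower it gently.

{"fn": "send_rows", "kwargs": {
  "targets": [
    [0.0,-0.001,0,-0.005,0],
    [0.0,0,0,-0.005,0],
    [0.0,0,0,-0.005,0],
    [0.0,0,0,-0.003,0],
    [0.0,0,0,-0.003,0]
  ]
}}

```text
time: 35.4
tool_pos: [0.5677, 0.2402, 0.0936]
tool_rot: [3.142, -0.0, -3.021]
contact_force: [-0.4, -0.4, -3.1]
opening: 0.0107
grip_force: 40.0
```

{"fn": "send_rows", "kwargs": {
  "targets": [
    [0.0,0,0,-0.003,0],
    [0.0,0,0,-0.003,0],
    [0.0,0,0,0,0]
  ]
}}

```text
time: 35.7
tool_pos: [0.5676, 0.2401, 0.0875]
tool_rot: [-3.142, -0.001, -3.021]
contact_force: [0.6, -0.9, -3.9]
opening: 0.0108
grip_force: 40.0
```

It is engaged over the grid with no contact. I continue down.

{"fn": "send_rows", "kwargs": {
  "targets": [
    [0.0,0,0,-0.004,0],
    [0.0,0,0,-0.004,0],
    [0.0,0,0,-0.004,0],
    [0.0,0,0,-0.004,0],
    [0.0,0,0,-0.003,0]
  ]
}}

```text
time: 36.2
tool_pos: [0.5677, 0.2402, 0.0685]
tool_rot: [3.142, -0.001, -3.021]
contact_force: [0.2, -0.4, -3.1]
opening: 0.0109
grip_force: 40.0
```

{"fn": "send_rows", "kwargs": {
  "targets": [
    [0.0,0,0,-0.002,0],
    [0.0,0,0,-0.002,0],
    [0.0,0,0,-0.001,0],
    [0.0,0,0,-0.001,0],
    [0.0,0,0,0,0]
  ]
}}

```text
time: 36.7
tool_pos: [0.5679, 0.2403, 0.0632]
tool_rot: [3.141, 0.0, -3.021]
contact_force: [0.6, -0.3, -3.3]
opening: 0.0108
grip_force: 40.0
```

{"fn": "send_rows", "kwargs": {
  "targets": [
    [0.0,0,0,-0.001,0],
    [0.0,0,0,-0.0005,0],
    [0.0,0,0,0,0]
  ]
}}

```text
time: 37.0
tool_pos: [0.568, 0.2403, 0.063]
tool_rot: [3.141, 0.001, -3.021]
contact_force: [-2.7, -1.4, 5.4]
opening: 0.0104
grip_force: 40.0
```

The hood is seated: TCP is 8 mm above its desk reading and the rest force has appeared. I release, rise and measure the clamps.

{"fn": "send_rows", "kwargs": {
  "targets": [
    [0.4,0,0,0,0],
    [0.4,0,0,0,0],
    [0.4,0,0,0,0],
    [0.4,0,0,0,0],
    [0.4,0,0,0,0]
  ]
}}

```text
time: 37.5
tool_pos: [0.5679, 0.2402, 0.0614]
tool_rot: [3.141, -0.0, -3.021]
contact_force: [0.4, 0.1, 0.2]
opening: 0.0368
grip_force: 0.0
```

{"fn": "send_rows", "kwargs": {
  "targets": [
    [0.4,0,0,0.02,0],
    [0.4,0,0,0.03,0],
    [0.4,0,0,0.04,0],
    [0.4,0,0,0.04,0],
    [0.4,0,0,0.04,0]
  ]
}}

```text
time: 38.0
tool_pos: [0.5676, 0.2402, 0.2331]
tool_rot: [3.142, -0.0, -3.021]
contact_force: [0.3, 0.6, -0.1]
opening: 0.0366
grip_force: 0.0
```

{"fn": "send_rows", "kwargs": {
  "targets": [
    [0.0,0,-0.03,0,-0.143],
    [0.0,0,-0.03,0,-0.143],
    [0.0,0,-0.03,0,-0.143],
    [0.0,0,-0.03,0,-0.143],
    [0.0,0,-0.03,0,-0.143]
  ]
}}

```text
time: 38.5
tool_pos: [0.5677, 0.0891, 0.2315]
tool_rot: [3.142, 0.0, 2.541]
contact_force: [0.4, -0.2, 0.1]
opening: 0.0025
grip_force: 0.0
```

{"fn": "send_rows", "kwargs": {
  "targets": [
    [0.0,0.004,-0.02,0,-0.143],
    [0.0,0.004,0,0,-0.143],
    [0.0,0.004,0,0,-0.143],
    [0.0,0.004,0,0,-0.143],
    [0.0,0.004,0,0,-0.143]
  ]
}}

```text
time: 39.0
tool_pos: [0.588, 0.0701, 0.2315]
tool_rot: [-3.142, -0.0, 1.826]
contact_force: [-0.3, -0.3, -0.1]
opening: 0.0005
grip_force: 0.0
```

{"fn": "send_rows", "kwargs": {
  "targets": [
    [0.0,0,0,0,-0.143],
    [0.0,0,0,0,0],
    [0.0,0,0,0,0]
  ]
}}

```text
time: 39.3
tool_pos: [0.5878, 0.0702, 0.2315]
tool_rot: [-3.142, 0.0, 1.693]
contact_force: [0.3, 0.8, -0.2]
opening: 0.0005
grip_force: 0.0
```

```bash
cat > clamp.py <<'E'
from h import *
s=observe(); print(s["time"],s["tool_pos"],s["tool_rot"],s["opening"])
C=np.array([.569,.2385]);u=np.array([.9929,.1191]);v=np.array([-.1191,.9929])
for n in("side","top"):
    p,d=read_camera(n); P=cloud(n,d); np.savez("c_%s.npz"%n,p=p,d=d)
    L=np.stack([(P[...,:2]-C)@u,(P[...,:2]-C)@v,P[...,2]],-1)
    m=(p.max(2)<40)&(abs(L[...,0])<.05)&(abs(L[...,1])<.15)&(P[...,2]>.085)&(P[...,2]<.2)
    for c,b,mm in blobs(m,12): print(n,"dark",c.round(1),b[2:],np.nanmedian(L[mm],0),np.nanmin(L[mm],0),np.nanmax(L[mm],0))
    k=(abs(L[...,2]-.082)<.005)&(abs(L[...,0])<.12)&(abs(L[...,1])<.085)
    print(n,"hood top",k.sum(),np.nanmedian(L[k][:,2]),np.percentile(L[k],[.3,99.7],axis=0).ravel())
E
python3 clamp.py
```

```text
39.3 [0.5878 0.0702 0.2315] [-3.1415  0.      1.6926] 0.0005202266015636313
side dark [307.3 156.4] [ 6 10 28] [-0.0009  0.1067  0.1494] [-0.0096  0.0992  0.1384] [0.003  0.1184 0.1543]
side dark [334.  197.3] [ 8  8 47] [-0.0025 -0.1129  0.1517] [-0.0113 -0.1183  0.1431] [ 0.0046 -0.1061  0.1584]
side hood top 2650 0.08225460021015746 [-0.1132 -0.0754  0.0773  0.1105  0.0754  0.0854]
top dark [281.8 221.2] [ 8  7 43] [-0.0005 -0.1072  0.1538] [-0.0076 -0.1152  0.1355] [ 0.0071 -0.0959  0.1595]
top dark [193.8 231.6] [11  6 43] [0.0004 0.1106 0.1517] [-0.0062  0.1015  0.1355] [0.0068 0.1213 0.1583]
top hood top 2895 0.08170513471002905 [-0.1109 -0.0739  0.0772  0.112   0.0736  0.0867]
```

The hood top is at z=0.082 (seated) and the clamp balls are at local y≈∓0.11, z≈0.148. The shut fingers are outside the right clamp, so I descend and sweep inward.

{"fn": "send_rows", "kwargs": {
  "targets": [
    [0.0,0.001,0,-0.04,0],
    [0.0,0,0,-0.04,0],
    [0.0,0,0,-0.04,0],
    [0.0,0,0,-0.0165,0],
    [0.0,0,0,0,0]
  ]
}}

```text
time: 39.9
tool_pos: [0.5868, 0.0702, 0.0922]
tool_rot: [-3.136, -0.001, 1.691]
contact_force: [1.0, -1.0, 0.3]
opening: 0.0004
grip_force: 0.0
```

{"fn": "send_rows", "kwargs": {
  "targets": [
    [0.0,-0.001,0.0085,0,0],
    [0.0,-0.001,0.0085,0,0],
    [0.0,-0.001,0.0085,0,0],
    [0.0,-0.001,0.0085,0,0],
    [0.0,-0.001,0.0085,0,0]
  ]
}}

```text
time: 40.4
tool_pos: [0.584, 0.1138, 0.0957]
tool_rot: [3.14, 0.0, 1.689]
contact_force: [0.4, -1.1, 1.5]
opening: 0.0005
grip_force: 1.0
```

{"fn": "send_rows", "kwargs": {
  "targets": [
    [0.0,-0.001,0.0085,0,0],
    [0.0,-0.001,0.0085,0,0],
    [0.0,-0.001,0.0085,0,0],
    [0.0,-0.001,0.0085,0,0],
    [0.0,-0.001,0.0085,0,0]
  ]
}}

```text
time: 40.9
tool_pos: [0.5786, 0.1558, 0.0948]
tool_rot: [-3.141, 0.0, 1.689]
contact_force: [0.7, -2.1, -0.2]
opening: 0.0005
grip_force: 0.7
```

```bash
python3 clamp.py
```

```text
40.9 [0.5786 0.1558 0.0948] [-3.1411  0.0002  1.6887] 0.00046347811473606415
side dark [332. 194.] [ 1 15 15] [-0.0004 -0.0933  0.1486] [-0.002  -0.0965  0.131 ] [ 0.001  -0.0886  0.1666]
side hood top 2503 0.08219156565791508 [-0.1133 -0.075   0.0772  0.1105  0.0751  0.0854]
top dark [193.8 231.6] [11  6 45] [0.0007 0.111  0.1514] [-0.0063  0.1006  0.1369] [0.0072 0.1233 0.1578]
top hood top 544 0.0816591583401336 [-0.0416 -0.0348  0.0775  0.0791  0.0744  0.0867]
```

The clamp is over the top (2 N). I push a bit more, then hop above and press down.

{"fn": "send_rows", "kwargs": {
  "targets": [
    [0.0,-0.001,0.006,0,0],
    [0.0,0.001,-0.006,0.02,0],
    [0.0,0,0,0.03,0],
    [0.0,-0.003,0.031,0,0],
    [0.0,0,0,0,0]
  ]
}}

```text
time: 41.5
tool_pos: [0.5758, 0.1891, 0.1461]
tool_rot: [3.139, -0.002, 1.69]
contact_force: [-0.9, -0.3, -0.4]
opening: 0.0005
grip_force: 0.0
```

{"fn": "send_rows", "kwargs": {
  "targets": [
    [0.0,0,0,-0.015,0],
    [0.0,0,0,-0.015,0],
    [0.0,0,0,-0.01,0],
    [0.0,0,0,-0.01,0],
    [0.0,0,0,-0.01,0]
  ]
}}

```text
time: 42.0
tool_pos: [0.576, 0.1866, 0.0849]
tool_rot: [3.141, -0.0, 1.689]
contact_force: [0.3, 0.3, 1.8]
opening: 0.0003
grip_force: 0.6
```

{"fn": "send_rows", "kwargs": {
  "targets": [
    [0.0,0,0,-0.006,0],
    [0.0,0,0,-0.005,0],
    [0.0,0,0,-0.003,0],
    [0.0,0,0,0,0]
  ]
}}

```text
time: 42.4
tool_pos: [0.5756, 0.1859, 0.0705]
tool_rot: [-3.141, 0.0, 1.689]
contact_force: [-0.4, -1.3, 0.8]
opening: 0.0001
grip_force: 0.1
```

{"fn": "send_rows", "kwargs": {
  "targets": [
    [0.0,0,0,-0.003,0],
    [0.0,0,0,-0.002,0],
    [0.0,0,0,-0.002,0],
    [0.0,0,0,0,0]
  ]
}}

```text
time: 42.8
tool_pos: [0.5764, 0.1858, 0.0649]
tool_rot: [3.14, 0.001, 1.689]
contact_force: [-0.6, -1.9, 6.0]
opening: 0.0004
grip_force: 2.9
```

{"fn": "send_rows", "kwargs": {
  "targets": [
    [0.0,0,0,-0.001,0],
    [0.0,0,0,-0.001,0],
    [0.0,0,0,0,0]
  ]
}}

```text
time: 43.1
tool_pos: [0.5769, 0.1854, 0.0639]
tool_rot: [3.139, 0.001, 1.689]
contact_force: [-2.7, -3.6, 10.1]
opening: 0.0006
grip_force: 4.8
```

It is firm at its stop (10 N). I rise and go to the outside of the left clamp.

{"fn": "send_rows", "kwargs": {
  "targets": [
    [0.0,0,0,0.03,0],
    [0.0,0,0,0.05,0],
    [0.0,0,0,0.05,0],
    [0.0,0,0,0.04,0],
    [0.0,-0.0054,0.042,0,0]
  ]
}}

```text
time: 43.6
tool_pos: [0.5744, 0.2255, 0.2393]
tool_rot: [3.129, 0.0, 1.683]
contact_force: [0.6, 1.0, -0.0]
opening: 0.0002
grip_force: 0.0
```

{"fn": "send_rows", "kwargs": {
  "targets": [
    [0.0,-0.0054,0.042,0,0],
    [0.0,-0.0054,0.042,0,0],
    [0.0,-0.0054,0.042,0,0],
    [0.0,-0.0054,0.042,0,0],
    [0.0,0,0,0,0]
  ]
}}

```text
time: 44.1
tool_pos: [0.5467, 0.4013, 0.2309]
tool_rot: [-3.141, -0.002, 1.695]
contact_force: [-1.2, -0.1, -0.3]
opening: 0.0005
grip_force: 0.0
```

{"fn": "send_rows", "kwargs": {
  "targets": [
    [0.0,0,0,0,0]
  ]
}}

```text
time: 44.2
tool_pos: [0.5483, 0.3969, 0.2313]
tool_rot: [-3.141, 0.001, 1.691]
contact_force: [-0.2, -0.6, -0.0]
opening: 0.0001
grip_force: 0.0
```

```bash
python3 clamp.py; python3 - <<'E'
from h import *
p=np.load("c_side.npz")["p"]; cv2.imwrite("pics/s9.png",cv2.resize(p[100:290,200:420],None,fx=3.2,fy=3.2)[:600,:,::-1])
P=cloud("top",np.load("c_top.npz")["d"]); m=(P[...,1]>.37)&(P[...,1]<.52)&(abs(P[...,0]-.55)<.14); print("box max z",[(y,np.nanmax(P[...,2][m&(P[...,1]>y)&(P[...,1]<y+.03)&(P[...,2]<.16)]).round(3)) for y in(.37,.4,.43,.46,.49)])
E
```

```text
44.2 [0.5483 0.3969 0.2313] [-3.1409  0.0008  1.6908] 9.209443050889592e-05
side dark [307.5 156.4] [ 7 10 33] [-0.0008  0.108   0.1484] [-0.0089  0.0995  0.1382] [0.0059 0.1199 0.1556]
side dark [324.2 201.9] [ 6  4 16] [-0.0013 -0.0415  0.1004] [-0.0063 -0.0443  0.096 ] [ 0.005  -0.037   0.1036]
side hood top 2668 0.08219494540124839 [-0.1132 -0.0745  0.0771  0.1101  0.0756  0.0855]
top dark [257.2 227.7] [ 5  6 23] [ 0.0002 -0.0382  0.1016] [-0.0061 -0.0436  0.0958] [ 0.0079 -0.0317  0.1057]
top dark [193.7 231.7] [11  7 44] [-0.0003  0.1109  0.1518] [-0.0086  0.1008  0.1395] [0.0072 0.1221 0.1578]
top hood top 4392 0.08171498176786196 [-0.1112 -0.074   0.0772  0.1121  0.0737  0.0867]
box max z [(0.37, np.float64(0.006)), (0.4, np.float64(0.006)), (0.43, np.float64(0.007)), (0.46, np.float64(0.007)), (0.49, np.float64(0.008))]
```

View pics/s9.png

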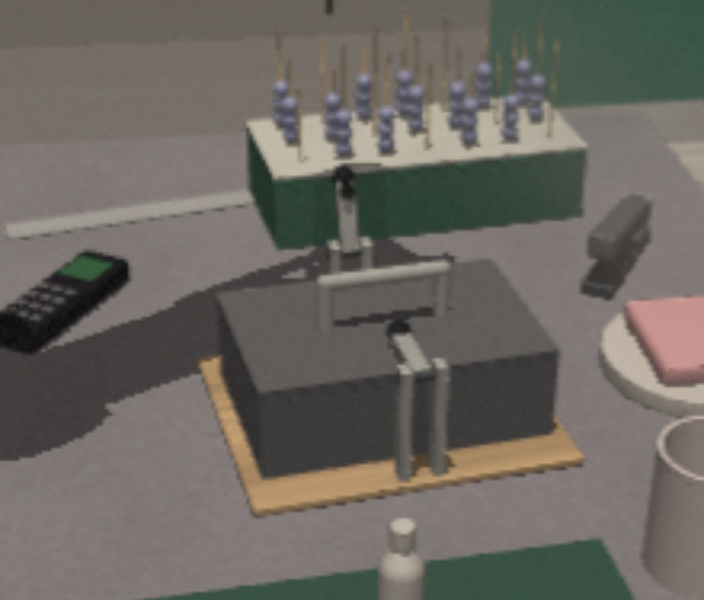

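The right clamp is down: its ball is on the hood at (399,329), z≈0.10. Now the same for the left, which still stands.

{"fn": "send_rows", "kwargs": {
  "targets": [
    [0.0,0.001,0,-0.04,0],
    [0.0,0,0,-0.04,0],
    [0.0,0,0,-0.04,0],
    [0.0,0,0,-0.0165,0],
    [0.0,0,0,0,0]
  ]
}}

```text
time: 44.8
tool_pos: [0.5488, 0.3936, 0.0925]
tool_rot: [-3.136, 0.003, 1.687]
contact_force: [-1.1, -0.3, 0.1]
opening: 0.0001
grip_force: 0.0
```

{"fn": "send_rows", "kwargs": {
  "targets": [
    [0.0,0.001,-0.0083,0,0],
    [0.0,0.001,-0.0083,0,0],
    [0.0,0.001,-0.0083,0,0],
    [0.0,0.001,-0.0083,0,0],
    [0.0,0.001,-0.0083,0,0]
  ]
}}

```text
time: 45.3
tool_pos: [0.5554, 0.3542, 0.0966]
tool_rot: [3.14, -0.001, 1.689]
contact_force: [0.8, 1.2, 1.2]
opening: 0.0003
grip_force: 0.8
```

{"fn": "send_rows", "kwargs": {
  "targets": [
    [0.0,0.001,-0.0083,0,0],
    [0.0,0.001,-0.0083,0,0],
    [0.0,0.001,-0.0083,0,0],
    [0.0,0.001,-0.0083,0,0],
    [0.0,0.001,-0.0083,0,0]
  ]
}}

```text
time: 45.8
tool_pos: [0.5597, 0.3125, 0.0953]
tool_rot: [-3.141, 0.0, 1.689]
contact_force: [-0.0, 3.6, -2.4]
opening: 0.0005
grip_force: 1.7
```

{"fn": "send_rows", "kwargs": {
  "targets": [
    [0.0,-0.001,0.006,0.02,0],
    [0.0,0,0,0.03,0],
    [0.0,0.004,-0.0285,0,0],
    [0.0,0,0,0,0]
  ]
}}

```text
time: 46.2
tool_pos: [0.5638, 0.2877, 0.1465]
tool_rot: [3.14, 0.002, 1.687]
contact_force: [0.2, -0.6, -0.9]
opening: 0.0005
grip_force: 0.0
```

{"fn": "send_rows", "kwargs": {
  "targets": [
    [0.0,0,0,-0.015,0],
    [0.0,0,0,-0.015,0],
    [0.0,0,0,-0.01,0],
    [0.0,0,0,-0.01,0],
    [0.0,0,0,-0.01,0]
  ]
}}

```text
time: 46.7
tool_pos: [0.5631, 0.2907, 0.0852]
tool_rot: [3.141, -0.0, 1.689]
contact_force: [0.9, -0.6, 0.3]
opening: 0.0002
grip_force: 0.7
```

{"fn": "send_rows", "kwargs": {
  "targets": [
    [0.0,0,0,-0.006,0],
    [0.0,0,0,-0.005,0],
    [0.0,0,0,-0.003,0],
    [0.0,0,0,0,0]
  ]
}}

```text
time: 47.1
tool_pos: [0.5626, 0.2909, 0.0711]
tool_rot: [-3.141, -0.0, 1.689]
contact_force: [-0.2, -0.2, 0.0]
opening: 0.0009
grip_force: 0.0
```

{"fn": "send_rows", "kwargs": {
  "targets": [
    [0.0,0,0,-0.003,0],
    [0.0,0,0,-0.002,0],
    [0.0,0,0,0,0]
  ]
}}

```text
time: 47.4
tool_pos: [0.5633, 0.291, 0.0673]
tool_rot: [3.14, -0.0, 1.689]
contact_force: [-0.3, -0.1, 4.2]
opening: 0.0002
grip_force: 2.0
```

{"fn": "send_rows", "kwargs": {
  "targets": [
    [0.0,0,0,-0.002,0],
    [0.0,0,0,-0.001,0],
    [0.0,0,0,0,0]
  ]
}}

```text
time: 47.7
tool_pos: [0.5639, 0.2915, 0.0659]
tool_rot: [3.138, -0.001, 1.689]
contact_force: [-2.9, 0.6, 10.8]
opening: 0.0005
grip_force: 5.0
```

{"fn": "send_rows", "kwargs": {
  "targets": [
    [0.0,0,0,-0.001,0],
    [0.0,0,0,0,0]
  ]
}}

```text
time: 47.9
tool_pos: [0.5642, 0.2922, 0.0652]
tool_rot: [3.137, -0.003, 1.689]
contact_force: [-1.5, 2.4, 11.5]
opening: 0.0003
grip_force: 5.2
```

Both are firm. I rise clear and inspect.

{"fn": "send_rows", "kwargs": {
  "targets": [
    [0.0,0,0,0.03,0],
    [0.0,0,0,0.05,0],
    [0.0,0,0,0.05,0],
    [0.0,0,0,0.04,0],
    [0.0,-0.03,-0.04,0,0]
  ]
}}

```text
time: 48.4
tool_pos: [0.5399, 0.2548, 0.2404]
tool_rot: [3.122, -0.005, 1.692]
contact_force: [1.2, -0.6, 0.4]
opening: 0.0004
grip_force: 0.0
```

{"fn": "send_rows", "kwargs": {
  "targets": [
    [0.0,-0.03,-0.04,0,0],
    [0.0,-0.03,-0.04,0,0],
    [0.0,-0.03,-0.04,0,0],
    [0.0,0,-0.04,0,0],
    [0.0,0,-0.04,0,0]
  ]
}}

```text
time: 48.9
tool_pos: [0.4419, 0.0496, 0.2331]
tool_rot: [3.14, 0.0, 1.69]
contact_force: [0.8, -0.5, 0.0]
opening: 0.0002
grip_force: 0.0
```

{"fn": "send_rows", "kwargs": {
  "targets": [
    [0.0,0,-0.04,0,0],
    [0.0,0,0,0,0],
    [0.0,0,0,0,0]
  ]
}}

```text
time: 49.2
tool_pos: [0.4428, 0.0103, 0.2326]
tool_rot: [3.141, -0.0, 1.686]
contact_force: [0.4, 0.2, -0.1]
opening: 0.0003
grip_force: 0.0
```

```bash
python3 clamp.py; python3 - <<'E'
from h import *
a,b=np.load("c_side.npz")["p"],np.load("c_top.npz")["p"]
cv2.imwrite("pics/f.png",np.hstack([cv2.resize(a[130:360,180:430],(420,386)),cv2.resize(b[110:320,180:420],(375,386))])[:,:,::-1])
E
```

```text
49.2 [0.4428 0.0103 0.2326] [ 3.1413 -0.0004  1.6863] 0.00028457738860619296
side dark [315.2 190.1] [ 7  3 15] [-0.0027  0.031   0.0933] [-0.0096  0.0293  0.0879] [0.0049 0.0355 0.0973]
side hood top 2662 0.08219826451059364 [-0.1133 -0.0747  0.0773  0.1102  0.0756  0.0858]
top dark [257.1 227.6] [ 5  6 24] [ 0.001  -0.0384  0.1004] [-0.0062 -0.0436  0.0852] [ 0.0106 -0.0317  0.1044]
top dark [228.5 231.5] [ 6  6 31] [-0.0012  0.0355  0.1009] [-0.0072  0.0292  0.0954] [0.0058 0.0429 0.1064]
top hood top 4317 0.08173006523854087 [-0.1112 -0.074   0.0771  0.1117  0.0736  0.0867]
```

View pics/f.png

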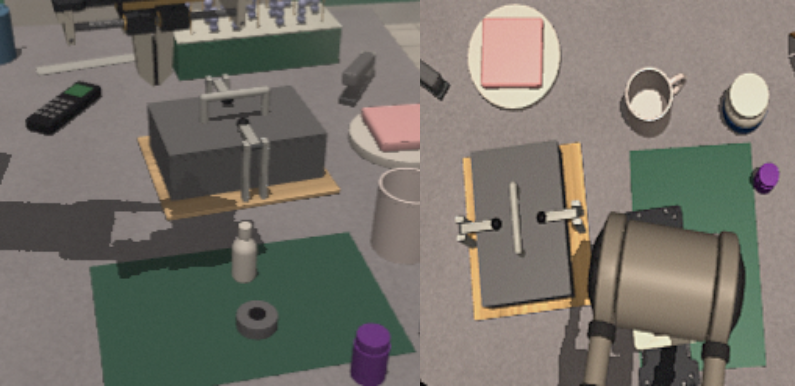

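The final view shows the hood seated and both clamp balls down at local y≈±0.037, with z≈0.10 matching the 0.101 expected for level arms. The glue, tape and purple jar haven't moved.

```bash
python3 -c "from cell import *; print(hand_in())"
```

```text
the job is handed in; nothing more can be done
None
```

The job is handed in: all four spare jars are in pockets 0, 1, 2 and 5, the hood is fully seated, both clamps are down, and checked bystanders stayed put; the jars were lifted by their caps, not the white part, because the fingertips sit about 40 mm above the reported TCP.

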